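# Set the board-holder arm to its mark and lock it

## Robot

A 7-joint arm with a two-finger parallel gripper is mounted at the origin on the work surface. World frame = base frame: x ahead of the robot, y to its left, z up, the work surface at z = 0. Lengths are in m, angles in rad, forces in N, time in s.
With the tool pointing down it reaches from about 0.425 to 1.025 m from the base axis. Payload 3.6 kg.
Tool frame: the origin (TCP) lies midway between the tips of the shut fingers; the grasp point (between the pads) lies 19 mm behind it; z points along the fingers, y is the direction in which the jaws open and shut (so a half turn about z gives the same grasp; the last joint's range is limited). The gripper opens to 85 mm and grips with 20 to 120 N. Pads are 22 mm wide; open, the fingers measure 114 mm over their backs; the gripper's body (76 mm by 85 mm) begins 54 mm behind the grasp point. The pads swing forward as they close: fully open they stand 13 mm farther back than shut.
Start: joints at [1.131, 0.591, 0.048, 1.609, -0.033, 0.943, -0.034], TCP at [0.246, -0.682, 0.231] pointing down, gripper open.
Joint ranges: [-2.69, 2.69], [-0.47, 2.24], [-1.27, 1.36], [0.19, 2.51], [-1.53, 4.68], [0.08, 2.07], [-3.09, 3.09]. Speed limits (rad/s): [2.57, 2.57, 3.14, 3.14, 3.14, 3.14, 3.14].

## Interface

Orientations are given as a rotation vector (axis times angle).
In Python, from workcell import arm gives the robot as it stands.
- The arm moves only by the shell command python3 -m inch 'ROWS' [FORCE]. ROWS is JSON, a list of rows, each a list of 3 entries, a list of its own where there are three numbers: the shift along the tool's x, y, z in m, then the turn about the tool's z in degrees, then the closure in counts, from 0 (fully open) to 255 (shut). In form: [[[tx, ty, tz], spin, grip], ...]. A call has 1 to 12 rows; each row shifts and turns the commanded pose from where the row before left it, along the tool's axes as they then stand; what a row does not reach is not made up. A row lasts 1/8 s, in which the tool goes at most 62.5 mm and 10.7 degrees, less where a joint would pass 70% of its speed; a pose out of reach is approached as far as the arm can. A call with a gripper value outside its range is refused whole. The fingers move at their own pace and stop on an object; FORCE is the grip in N (left out, the last holds). Time passes only in rows, so rows that do not move let the fingers close. It gives the time, the measured TCP pose, the force and the opening at its end, in the units of the state.
- arm.read_state(): the state, without advancing time (a new reading comes with each control period).
- arm.read_camera(name): name is "scene" or "top" or "wrist"; returns a dict with "img" (480x640x3 uint8, blue, green, red), "fov_y" (degrees; the focal length in pixels is half the picture's height over the tangent of half this angle, whatever the lens; pixels are square), "cx", "cy" (the principal point, pixels), "camera_from_world" (4x4, takes a point from world to camera coordinates); the wrist camera has in their place "T_tool_cam" (4x4, takes a point from camera to tool coordinates, whose origin is the TCP and whose axes are the flange's). Camera axes: x right, y up, looking along -z (the intrinsics and any distortion apply to the point x, -y, -z); pixel columns grow to the right and rows downward; lengths in m; the calibration is good to about 2 mm. A picture is of the moment at which its call begins: read the wrist's pose just before it. There is no depth.
- arm.job_done(): hands the job in, once; it reports no verdict.
The state is a dict: "time": time; "joint_positions": joint angles; "joint_vel": joint speeds; "effort": joint torques, N m; "ee_pos": TCP position; "eef_rot": TCP orientation; "contact_force": force on the tool from outside, world axes, zero at the start; "torque": the same for the moment, N m; "gripper_width": opening from 0.0 (shut) to 1.0 (fully open).
Only numpy, scipy, OpenCV 4.12 (cv2) and the standard library are available. Lean on these libraries where they do the work, as an engineer would, in place of code of your own. Each camera call takes 0.05 s, during which the arm holds its last target.

## Task

Take the arm tube out of its cradle and slide it, necked end first, through the bore of the blue holder block until the front edge of its red ring just meets the block's face. Then swing the yellow bracket fully down, so that it drops over the tube's neck and its slot sits over the second bolt, and after that throw the red-knobbed clamp lever all the way over to its other side. Leave the other things on the mat where they are.

Things in the scene. Friction and masses are not known exactly. Their poses are not given: they have to be found in the camera images.
- tube_center (a point): Middle of the loose arm tube, on its axis, 110 mm from the nose: aluminium, 20 mm diameter, about 0.16 kg, lying level in its cradle, axis 32 mm up. Its y axis points along it to the nose. From the nose: taper, dark neck 10 mm in diameter at 15-33 mm, red ring at 100-106 mm, black rubber grip (flush) at 130-190 mm, black ball 26 mm in diameter at the tail, 236 mm overall
- tube_grip (a point): Point on the tube's axis in the middle of the black rubber grip, 160 mm behind the nose. Beside and under it there is room for fingers; the cradle's floor plate below is 6 mm thick. Held here, a hand stays clear of the block at full depth
- tube_mark (a point): Point on the tube's axis at the front edge of the red ring, 100 mm behind the nose, 60 mm ahead of the grip point
- tube_nose (a point): Point on the tube's axis at the tip of its nose
- cradle: Grey plastic cradle of the tube, fixed to the table; its y axis lies along the tube. Floor plate 50 x 160 mm, two saddles 44 mm wide, 10 mm thick, 34 mm high, at y = +40 and -93 mm; origin on its underside
- holder: Blue block fixed to the table: 84 mm along its x, 70 mm along its y, 70 mm high; origin at the centre of its underside. The bore runs straight through along its y, 22 mm in diameter, its axis 42 mm above the table. Its -y face is the mouth; the bracket is on its +y face. The clamp lever's housing (70 x 50 mm, 25 mm high) stands on top
- bore_mouth (a point): Centre of the bore in the mouth (-y) face of the block; its y axis points into the bore. The tube's red-ring front edge belongs here
- bracket_pivot (a point): Axis of the bolt the bracket swings about (the axis is along the block's y), at the block's x = -31 mm, 50 mm above the table, in the mid-plane of the bracket, 6 mm outside the +y face
- bracket_tab (a point): Middle of the bracket's grip tab, 103 mm from the pivot. The bracket is a yellow plate 8 mm thick (along the block's y), 20 mm wide, reaching 118 mm from the pivot; the last 43 mm are free to grasp. A 16 mm notch in its lower edge fits the tube's neck, a 10 mm open slot fits the second bolt. Fully down it lies level along the block's +x, the tab past the block's side
- bracket (a joint): Swing of the bracket in rad: 0 = level, fully down on the second bolt, positive = raised (1.4 = nearly upright). It turns with light friction (about 1 N at the tab) and stays where left, so it must be brought down all the way. With the tube in the bore it goes fully down only where the neck lies under it
- clamp_tip (a point): Centre of the clamp lever's red ball (26 mm diameter), 70 mm from its pivot
- clamp_pivot (a point): Pivot of the clamp lever, 92 mm above the table, at the block's x = 0, y = -8 mm; its axis is along the block's y
- clamp (a joint): Angle of the clamp lever in rad: 0 = leaning 0.5 rad to the block's -x side, 1.0 = thrown over to the block's +x side against its stop. Pushed with about 1 N at the ball; stays where left
- spinner_board: Green three-armed circuit board, about 80 mm across, 6 mm thick, lying flat; origin at the centre of its underside. To be left alone
- bearing: Small steel bearing ring, 28 mm in diameter, 9 mm high. To be left alone
- small_board: Small green circuit board, 34 x 24 x 5 mm. To be left alone
- small_board2: Another small green circuit board, 34 x 24 x 5 mm. To be left alone
- screwdriver: Screwdriver lying on the mat; its x axis lies along it. To be left alone
- flux_jar: Small jar, 44 mm in diameter, 50 mm high. To be left alone
- solder_reel: Orange reel, 60 mm in diameter, 40 mm high. To be left alone
- tube: The same tube as a body; origin at its middle, on the axis
There are look-alikes about, which are no part of the job. Leave any orange look-alike of the holder alone.

How it is judged:
By the outcome, as a careful person would: the job done as asked, in the order asked, and still so for the second after the job is handed in, with the robot touching nothing.
It also fails if it takes over 69 s, if anything falls off the work surface, if the arm or the gripper's body presses on something with over 40 N, if the wrist force passes 120 N, or if a joint passes its speed limit or range.

## Working session

There is one attempt and no reset: what is moved stays moved. The work goes in short steps, Python scripts to look and compute and a shell command to move; the robot and the scene stay as the last step left them, time stands still between calls to the robot, and variables do not carry over. Pictures are saved under pics/ and viewed, and the job is handed in when it is done.

```bash
mkdir -p pics; ls; python3 - <<'E'
from workcell import arm
import cv2,json
s=arm.read_state();print({k:s[k] for k in('time','ee_pos','eef_rot','gripper_width','contact_force')})
for n in('scene','top','wrist'):
    c=arm.read_camera(n);cv2.imwrite(f'pics/a_{n}.png',c['img'])
    print(n,{k:(v.tolist() if hasattr(v,'tolist') else v) for k,v in c.items() if k!='img'})
E
```

```text
pics
{'time': 0.0, 'ee_pos': array([ 0.24545628, -0.68128951,  0.23012068]), 'eef_rot': array([-3.09254749e+00, -5.40194057e-01,  8.01696947e-04]), 'gripper_width': 1.0005339382143683, 'contact_force': array([ 0.58238387, -0.64405222, -0.1630325 ])}
scene {'fov_y': 43.3382121775719, 'cx': 316.86070075938295, 'cy': 238.11860532443123, 'camera_from_world': [[0.8681224151715244, 0.49620767290811624, 0.011891914222330177, -0.5226967014364998], [-0.39984904852078285, 0.6849447968898934, 0.6090741856379133, 0.07503309167246161], [0.294081979512149, -0.5335059236415041, 0.7930240972162457, -1.6273950091212346], [0.0, 0.0, 0.0, 1.0]]}
top {'fov_y': 47.8481351859011, 'cx': 318.9949721174929, 'cy': 239.2911825123913, 'camera_from_world': [[-0.0032974702378279048, -0.9999832015523081, 0.004766896603251771, 0.10866449295143632], [0.98446357409012, -0.002409344349390831, 0.1755723963199028, -0.552343649994495], [-0.17555796188079198, 0.005271780818804302, 0.984454981371551, -1.575441923237299], [0.0, 0.0, 0.0, 1.0]]}
wrist {'fov_y': 59.02689549269982, 'cx': 325.1850511399654, 'cy': 240.75530042525253, 'T_tool_cam': [[0.00035815922066930546, 0.9531928268518938, 0.30236287232407866, 0.0766984143289662], [0.9999999248711801, -0.00029656794285658, -0.00024960987232317824, 0.0009529591364960677], [-0.00014825520476858156, 0.3023629390079904, -0.9531928614581853, -0.1431653096966603], [0.0, 0.0, 0.0, 1.0]]}
```

View pics/a_scene.png

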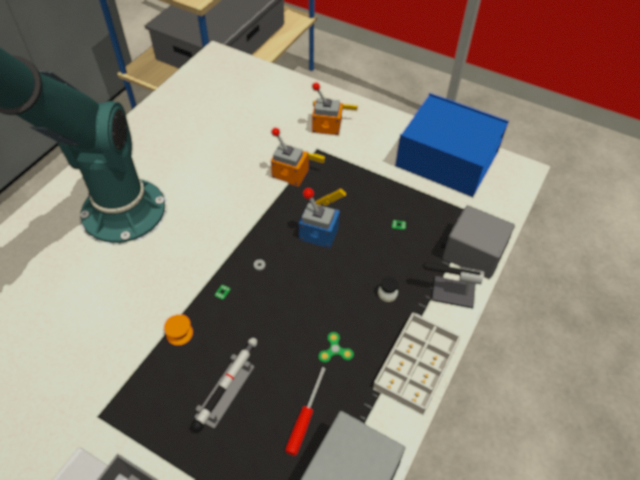

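View pics/a_top.png

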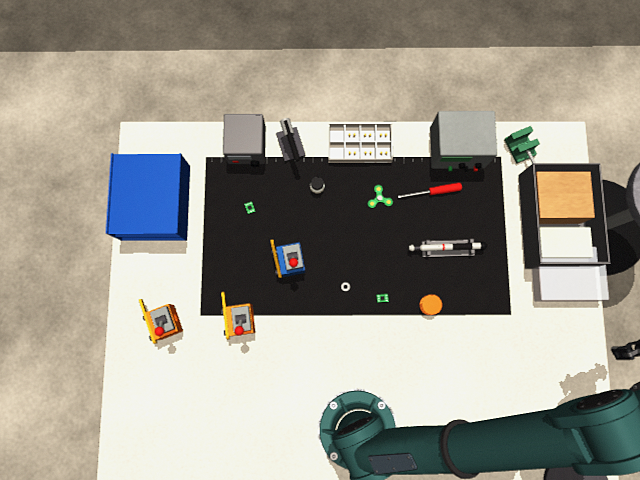

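View pics/a_wrist.png

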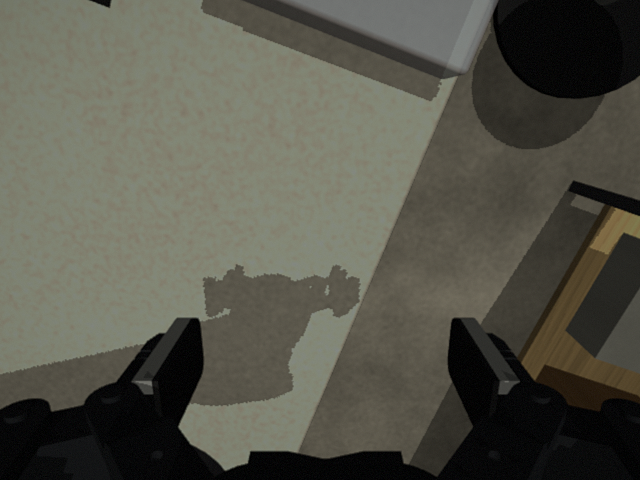

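```bash
cat > h.py <<'E'
import numpy as np,cv2
from scipy.spatial.transform import Rotation as R
from workcell import arm
def cam(n):
    s=arm.read_state();c=arm.read_camera(n);h,w=c['img'].shape[:2]
    c['f']=h/2/np.tan(np.radians(c['fov_y'])/2)
    if n=='wrist':
        T=np.eye(4);T[:3,:3]=R.from_rotvec(s['eef_rot']).as_matrix();T[:3,3]=s['ee_pos']
        c['W']=T@c['T_tool_cam']
    else: c['W']=np.linalg.inv(c['camera_from_world'])
    return c
def back(c,uv,z):
    d=c['W'][:3,:3]@np.array([(uv[0]-c['cx'])/c['f'],-(uv[1]-c['cy'])/c['f'],-1]);o=c['W'][:3,3]
    return o+d*(z-o[2])/d[2]
def proj(c,p):
    q=np.linalg.inv(c['W'])@np.append(p,1)
    return np.array([c['cx']+c['f']*q[0]/-q[2],c['cy']-c['f']*q[1]/-q[2]])
def crop(c,x0,y0,w,h,k,name):
    cv2.imwrite(name,cv2.resize(c['img'][y0:y0+h,x0:x0+w],None,fx=k,fy=k,interpolation=cv2.INTER_CUBIC))
def st():
    s=arm.read_state();Rm=R.from_rotvec(s['eef_rot']).as_matrix()
    print('t',round(s['time'],2),'p',s['ee_pos'].round(4),'yaw y-axis',np.degrees(np.arctan2(Rm[1,1],Rm[0,1])).round(2),'z',Rm[:,2].round(3),'w',round(s['gripper_width'],3),'F',s['contact_force'].round(1),'q',np.round(s['joint_positions'],2))
    return s,Rm
E
python3 - <<'E'
from h import *
c=cam('top');crop(c,395,225,100,45,8,'pics/b1.png');crop(c,255,225,70,65,8,'pics/b2.png')
d=cam('scene');crop(d,270,170,90,90,6,'pics/b3.png')
for uv in((411,246),(482,246)):print(back(c,uv,.032))
print(st()[1])
E
```

```text
[ 0.53429149 -0.17163488  0.032     ]
[ 0.53375127 -0.38701234  0.032     ]
t 0.25 p [ 0.2456 -0.6817  0.2307] yaw y-axis -70.18 z [-0.     0.001 -1.   ] w 1.001 F [ 0.1 -0.1  0.4] q [ 1.13  0.59  0.05  1.61 -0.03  0.94 -0.03]
[[ 9.40789532e-01  3.38990979e-01 -4.15180026e-04]
 [ 3.38991230e-01 -9.40789000e-01  1.00174763e-03]
 [-5.10133907e-05 -1.08317607e-03 -9.99999412e-01]]
```

View pics/b1.png

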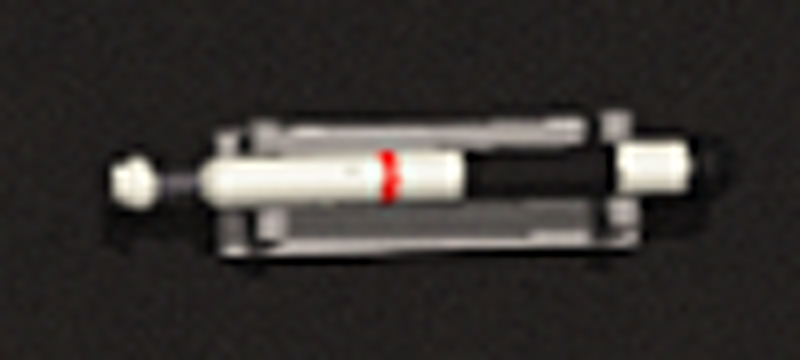

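View pics/b2.png

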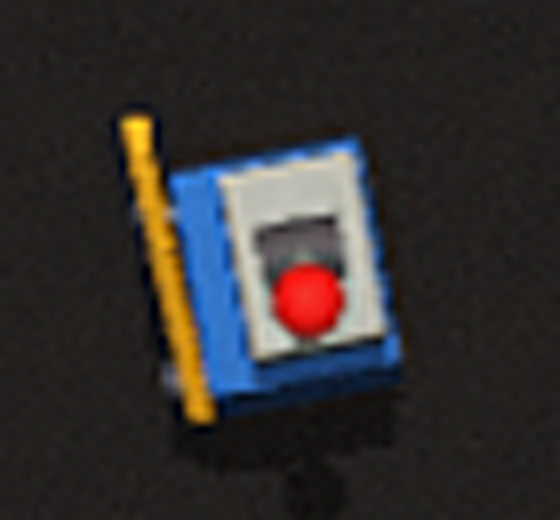

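View pics/b3.png

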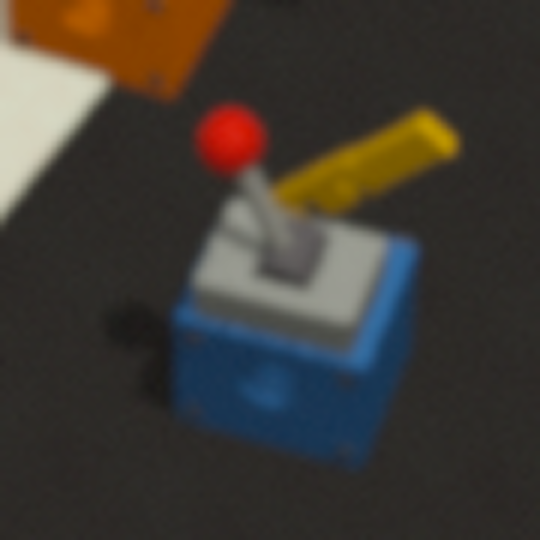

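Candidates. Tube: only one, px top (447,247), nose (small pale tip plus dark neck) at left (409,248), black ball at right (485,245). Holder: the blue block at top (290,258), versus orange look-alikes at (160,322) and (238,318) and the blue crate at (150,197). I choose the small blue block with grey housing and red ball; the crops confirm the choice (mouth face on its right, yellow bracket on its left, partly raised). Moving over the tube.

```bash
python3 -m inch '[[[0.0407,-0.0279,0],0,0],[[0.0407,-0.0279,0],0,0],[[0.0407,-0.0279,0],0,0],[[0.0407,-0.0279,0],0,0],[[0.0407,-0.0279,0],0,0],[[0.0407,-0.0279,0],0,0],[[0.0407,-0.0279,0],0,0],[[0.0407,-0.0279,0],0,0],[[0.0407,-0.0279,0],0,0],[[0.0407,-0.0279,0],0,0]]'
python3 -m inch '[[[0,0,0],-10,0],[[0,0,0],-10,0],[[0,0,0],-10,0],[[0,0,0],-10,0],[[0,0,0],-10,0],[[0,0,0],-10,0],[[0,0,0],-10,0],[[0,0,0],0,0]]'
python3 - <<'E'
from h import *
st();c=cam('wrist');cv2.imwrite('pics/c.png',c['img']);print(st()[1].round(3))
E
```

```text
time: 1.5
ee_pos: [0.5349, -0.2804, 0.2314]
eef_rot: [3.094, 0.54, 0.0]
contact_force: [0.3, -0.3, -0.4]
gripper_width: 0.998
time: 2.5
ee_pos: [0.5339, -0.2818, 0.2312]
eef_rot: [-2.227, -2.215, -0.0]
contact_force: [0.3, -0.4, 0.3]
gripper_width: 0.999
t 2.5 p [ 0.5339 -0.2818  0.2312] yaw y-axis -0.32 z [-0.  0. -1.] w 0.999 F [ 0.3 -0.4  0.3] q [ 0.64  0.45 -0.31  1.88  0.18  0.84  0.23]
t 2.55 p [ 0.5339 -0.2818  0.2312] yaw y-axis -0.38 z [-0.  0. -1.] w 1.0 F [-0.3  0.5 -0.5] q [ 0.64  0.45 -0.31  1.88  0.18  0.84  0.23]
[[ 0.007  1.    -0.   ]
 [ 1.    -0.007  0.   ]
 [ 0.    -0.    -1.   ]]
```

View pics/c.png

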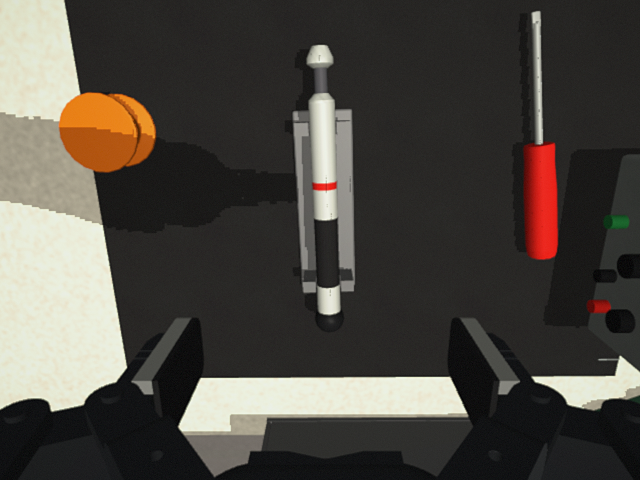

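```bash
python3 - <<'E'
from h import *
c=cam('wrist');im=c['img'].astype(int);b,g,r=im[...,0],im[...,1],im[...,2]
m=((r-g>80)&(b<100)).astype(np.uint8);m[:, :290]=0;m[:,360:]=0
ys,xs=np.nonzero(m);print('ring',xs.min(),xs.max(),ys.min(),ys.max(),xs.mean(),ys.mean())
row=im[:,:,1]
for y in list(range(44,50,2))+[100,130,160,195,205,215,290,300,305]:
    x=np.nonzero(row[y,300:350]>150)[0]+300
    print(y,(x.min(),x.max()) if len(x) else None)
for n,uv in dict(nose=(320,45),ringfront=(324.5,183),gripF=(326.5,219.5),gripB=(328,287.5),ball=(329.5,319)).items(): print(n,back(c,uv,.032).round(4),back(c,uv,.042).round(4))
E
```

```text
ring 313 336 182 190 324.61038961038963 186.07142857142858
44 None
46 (np.int64(314), np.int64(326))
48 (np.int64(313), np.int64(327))
100 (np.int64(312), np.int64(332))
130 (np.int64(306), np.int64(349))
160 (np.int64(313), np.int64(349))
195 (np.int64(315), np.int64(336))
205 (np.int64(315), np.int64(336))
215 (np.int64(316), np.int64(336))
290 (np.int64(319), np.int64(338))
300 (np.int64(320), np.int64(339))
305 (np.int64(320), np.int64(339))
nose [ 0.5306 -0.1624  0.032 ] [ 0.5307 -0.1637  0.042 ]
ringfront [ 0.5332 -0.265   0.032 ] [ 0.5332 -0.2633  0.042 ]
gripF [ 0.5346 -0.2956  0.032 ] [ 0.5346 -0.293   0.042 ]
gripB [ 0.5356 -0.3573  0.032 ] [ 0.5356 -0.3529  0.042 ]
ball [ 0.5369 -0.3881  0.032 ] [ 0.5368 -0.3828  0.042 ]
```

The wrist view shows the tube from nose (320,45) to ball (329,319), with the ring front at (324,183). The axis yaw is about 91.5° and the nose is at y≈-0.163. Next, measure the block from above before grasping.

```bash
python3 - <<'E'
from h import *
c=cam('top')
print(back(c,(255+290/8,225+260/8),.08))
E
python3 -m inch '[[[0.055,0.012,0],0,0],[[0.055,0.012,0],0,0],[[0.055,0.012,0],0,0],[[0.055,0.012,-0.01],0,0],[[0.055,0.012,-0.01],0,0],[[0,0,-0.01],-6,0],[[0,0,-0.01],-6,0],[[0,0,0],0,0]]'
python3 - <<'E'
from h import *
st();c=cam('wrist');cv2.imwrite('pics/d.png',c['img'])
E
```

```text
[0.49315629 0.18857231 0.08      ]
time: 3.65
ee_pos: [0.5955, -0.0065, 0.272]
eef_rot: [1.983, 2.435, 0.002]
contact_force: [0.4, 0.9, 1.0]
gripper_width: 0.999
t 3.65 p [ 0.5955 -0.0065  0.272 ] yaw y-axis 11.7 z [ 0.002  0.    -1.   ] w 0.999 F [0.4 0.9 1. ] q [ 0.24  0.41 -0.41  1.86  0.2   0.92 -0.06]
```

View pics/d.png

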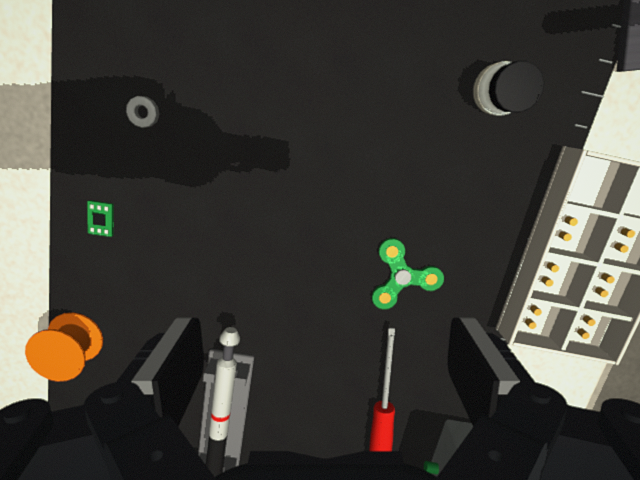

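```bash
python3 -m inch '[[[0.045,-0.022,-0.003],0,0],[[0.045,-0.022,-0.003],0,0],[[0.045,-0.023,-0.003],0,0],[[0,0,0],0,0],[[0,0,0],0,0]]'
python3 - <<'E'
from h import *
st();c=cam('wrist');cv2.imwrite('pics/e.png',c['img'])
E
```

```text
time: 4.32
ee_pos: [0.5019, 0.1109, 0.28]
eef_rot: [1.983, 2.436, -0.001]
contact_force: [0.5, -0.8, -0.9]
gripper_width: 1.002
t 4.33 p [0.5019 0.1109 0.28  ] yaw y-axis 11.72 z [-0.    -0.001 -1.   ] w 1.002 F [ 0.5 -0.8 -0.9] q [ 0.07  0.3  -0.47  2.01  0.17  0.87 -0.29]
```

View pics/e.png

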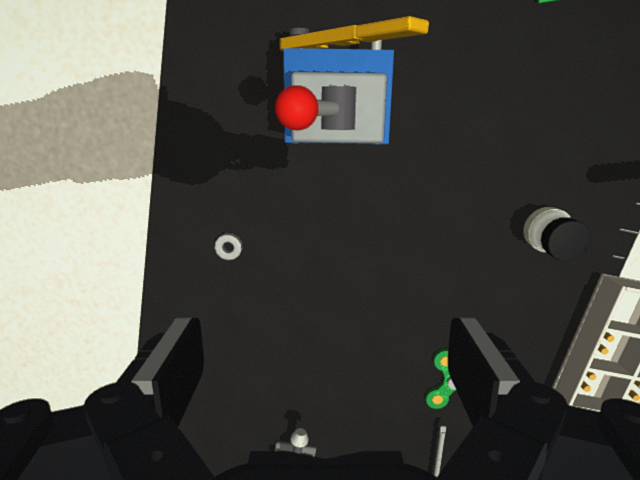

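```bash
python3 - <<'E'
from h import *
c=cam('wrist');crop(c,270,5,170,145,4.7,'pics/e2.png')
E
```

```text
(no output)
```

View pics/e2.png

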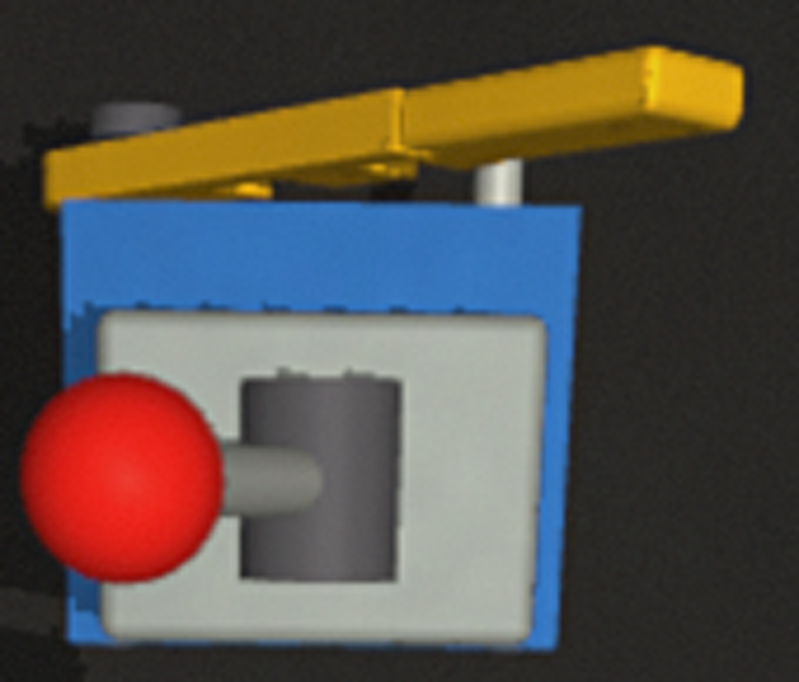

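```bash
python3 - <<'E'
from h import *
from scipy.optimize import least_squares
c=cam('wrist');k=4.7
px=np.array([(62,203),(581,208),(67,643),(556,650)])/k+np.array([270,5])
P=np.array([back(c,p,.07) for p in px]);print(P.round(4))
for a,b in((0,1),(2,3),(0,2),(1,3)):print(np.linalg.norm(P[a]-P[b]).round(4),np.degrees(np.arctan2(*(P[b]-P[a])[[1,0]])).round(2))
M=np.array([(-42,35),(42,35),(-42,-35),(42,-35)])/1e3
def pose(v):
    x,y,a=v;Rm=np.array([[np.cos(a),-np.sin(a)],[np.sin(a),np.cos(a)]]);return M@Rm.T+[x,y]
s=least_squares(lambda v:(pose(v)-P[:,:2]).ravel(),[.49,.19,.2]);x,y,a=s.x
print('block',x,y,np.degrees(a),'res',s.fun.round(4))
ax=np.array([np.cos(a),np.sin(a)]);ay=np.array([-np.sin(a),np.cos(a)])
print('mouth',[x,y]-.035*ay,'pivot',[x,y]-.031*ax+.041*ay)
def W(bx,by,z):return np.append(np.array([x,y])+bx*ax+by*ay,z)
# clamp tip check
print('tip',proj(c,W(-.0336,-.008,.0920+.0614)),'meas',np.array((122,478))/k+[270,5])
for t in np.arange(.2,1.5,.1):
    # upper far corner tip (118mm, z +10 perp), near -y side
    q=[(W(-.031+L*np.cos(t)-h*np.sin(t),.041+e,.05+L*np.sin(t)+h*np.cos(t))) for L,h,e in((.118,.01,.004),(.118,.01,-.004),(.118,-.01,-.004))]
    print(round(t,1),[((proj(c,p)-[270,5])*k).round(0).tolist() for p in q])
E
```

```text
[[0.4466 0.2195 0.07  ]
 [0.5294 0.2358 0.07  ]
 [0.4595 0.1509 0.07  ]
 [0.5427 0.1668 0.07  ]]
0.0844 11.13
0.0847 10.84
0.0698 -79.37
0.0703 -79.09
block 0.4945765237480401 0.19322890676853618 10.895285532177473 res [ 0.0001  0.0002 -0.0002 -0.0002  0.0004  0.0001 -0.0003  0.    ]
mouth [0.50119204 0.15885981] pivot [0.45638572 0.2276304 ]
tip [285.41483474 107.57454391] meas [295.95744681 106.70212766]
0.2 [[859.0, 132.0], [854.0, 188.0], [844.0, 205.0]]
0.3 [[854.0, 119.0], [849.0, 178.0], [852.0, 195.0]]
0.4 [[841.0, 106.0], [835.0, 167.0], [853.0, 185.0]]
0.5 [[818.0, 93.0], [813.0, 156.0], [846.0, 174.0]]
0.6 [[785.0, 79.0], [780.0, 144.0], [829.0, 163.0]]
0.7 [[741.0, 65.0], [736.0, 133.0], [803.0, 152.0]]
0.8 [[687.0, 52.0], [682.0, 122.0], [767.0, 141.0]]
0.9 [[621.0, 39.0], [617.0, 111.0], [720.0, 129.0]]
1.0 [[545.0, 28.0], [542.0, 101.0], [663.0, 118.0]]
1.1 [[460.0, 18.0], [458.0, 92.0], [595.0, 108.0]]
1.2 [[368.0, 9.0], [366.0, 85.0], [517.0, 98.0]]
1.3 [[269.0, 2.0], [268.0, 79.0], [430.0, 90.0]]
1.4 [[166.0, -3.0], [166.0, 75.0], [336.0, 83.0]]
```

Block pose: centre (0.4946, 0.1932), yaw 10.9°, residuals under 0.4 mm. Bracket is at about 0.86 rad, well clear of the bore. Going back to the tube grip.

```bash
python3 -m inch '[[[-0.0488,-0.0064,0.01],0,0],[[-0.0488,-0.0064,0.01],0,0],[[-0.0488,-0.0064,0.01],0,0],[[-0.0488,-0.0064,0.01],0,0],[[-0.0488,-0.0064,0.01],0,0],[[-0.0488,-0.0064,0.01],0,0],[[-0.0488,-0.0064,0.01],0,0],[[-0.0488,-0.0064,0.01],0,0],[[-0.0488,-0.0064,0.01],0,0],[[0,0,0],10.2,0],[[0,0,0],0,0],[[0,0,0],0,0]]'
python3 - <<'E'
from h import *
s,Rm=st();print(Rm.T@(np.array([.5349,-.331,.020])-s['ee_pos']))
c=cam('wrist');cv2.imwrite('pics/f.png',c['img'])
E
```

```text
time: 5.98
ee_pos: [0.5354, -0.3297, 0.1902]
eef_rot: [-2.186, -2.255, -0.0]
contact_force: [-0.6, -0.1, -0.0]
gripper_width: 0.999
t 5.97 p [ 0.5354 -0.3297  0.1902] yaw y-axis 1.78 z [-0.  0. -1.] w 0.999 F [-0.6 -0.1 -0. ] q [ 0.67  0.53 -0.27  1.86  0.19  0.78  0.33]
[-0.00135514 -0.0004872   0.17017632]
```

View pics/f.png

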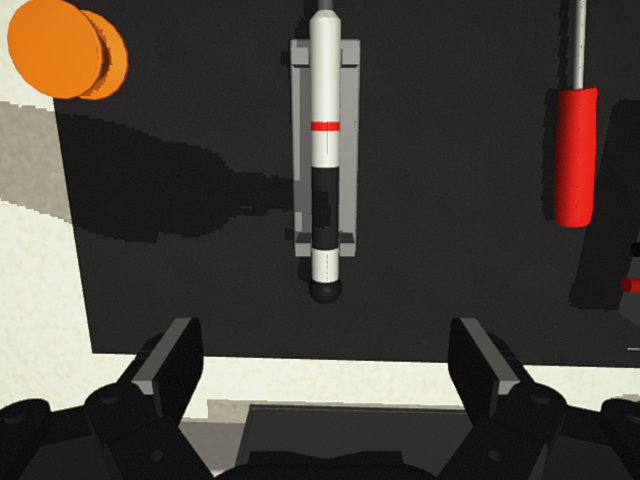

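```bash
python3 -m inch '[[[-0.0013,-0.0005,0.04],0.2,0],[[0,0,0.04],0,0],[[0,0,0.03],0,0],[[0,0,0],0,0],[[0,0,0],0,0]]'
python3 - <<'E'
from h import *
s,Rm=st();c=cam('wrist');cv2.imwrite('pics/g.png',c['img'])
print(proj(c,[.5349,-.331,.042]),proj(c,[.5354,-.353,.042]))
E
```

```text
time: 6.65
ee_pos: [0.5359, -0.3313, 0.0815]
eef_rot: [2.191, 2.249, 0.001]
contact_force: [-0.2, -0.5, -0.0]
gripper_width: 1.001
t 6.65 p [ 0.5359 -0.3313  0.0815] yaw y-axis 1.48 z [ 0.002 -0.001 -1.   ] w 1.001 F [-0.2 -0.5 -0. ] q [ 0.64  0.67 -0.22  1.92  0.26  0.58  0.27]
[323.63572507 277.48023232] [323.52447626 319.92583902]
```

View pics/g.png

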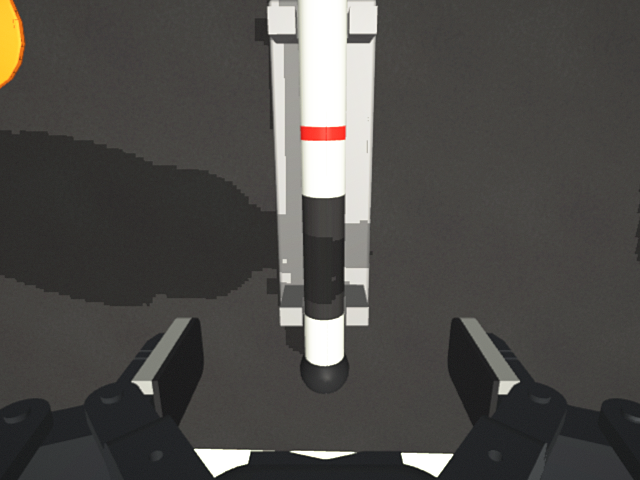

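```bash
python3 -m inch '[[[0,-0.001,0.035],0,0],[[0,0,0.0265],0,0],[[0,0,0],0,0],[[0,0,0],0,0]]'
python3 -m inch '[[[0,0,0],0,140],[[0,0,0],0,255],[[0,0,0],0,255],[[0,0,0],0,255],[[0,0,0],0,255],[[0,0,0],0,255],[[0,0,0],0,255]]' 60
python3 - <<'E'
from h import *
s,Rm=st()
E
```

```text
time: 7.2
ee_pos: [0.5351, -0.332, 0.0205]
eef_rot: [2.192, 2.247, 0.001]
contact_force: [-0.2, -0.5, 0.1]
gripper_width: 0.999
time: 8.07
ee_pos: [0.5344, -0.3316, 0.0192]
eef_rot: [2.193, 2.248, 0.001]
contact_force: [-0.7, 0.2, 5.7]
gripper_width: 0.208
t 8.07 p [ 0.5344 -0.3316  0.0192] yaw y-axis 1.43 z [ 0.001 -0.    -1.   ] w 0.208 F [-0.7  0.2  5.7] q [ 0.61  0.76 -0.19  1.94  0.29  0.47  0.24]
```

```bash
python3 -m inch '[[[0,0,-0.03],0,255],[[0,0,-0.04],0,255],[[0,0,-0.04],0,255],[[0,0,-0.04],0,255],[[0,0,0],0,255],[[0,0,0],0,255]]'
python3 - <<'E'
from h import *
s,Rm=st();c=cam('wrist');cv2.imwrite('pics/i.png',c['img']);c=cam('scene');crop(c,150,280,200,150,4,'pics/i2.png')
E
```

```text
time: 8.82
ee_pos: [0.5324, -0.3311, 0.1674]
eef_rot: [-2.192, -2.246, 0.002]
contact_force: [-1.1, -0.9, -2.2]
gripper_width: 0.21
t 8.82 p [ 0.5324 -0.3311  0.1674] yaw y-axis 1.4 z [-0.003  0.001 -1.   ] w 0.21 F [-1.1 -0.9 -2.2] q [ 0.67  0.56 -0.27  1.88  0.21  0.74  0.31]
```

View pics/i.png

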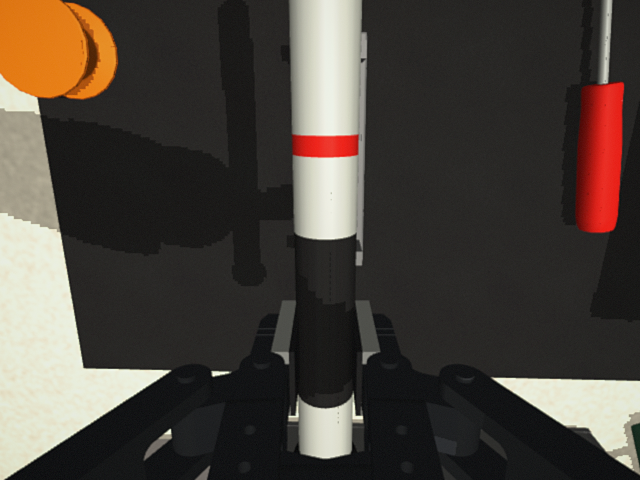

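View pics/i2.png

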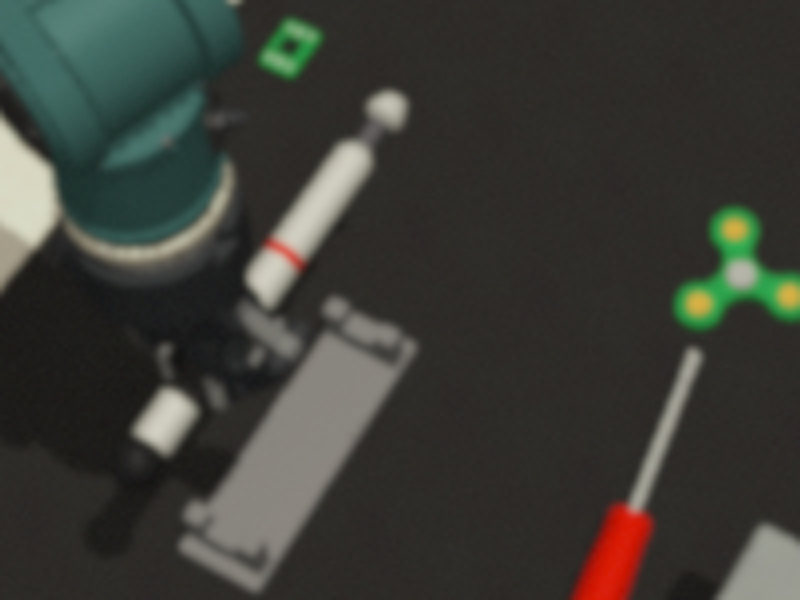

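```bash
cat > fit.py <<'E'
from h import *
from scipy.optimize import least_squares
def fit(c,gripfront,ringf,ringb,gripb,edges):
    # tool frame params: x_nose, y0, z0 (at x=0), yaw s, pitch p (dz/dx), axis dir=(1,s,p)
    T=c['T_tool_cam'];Ti=np.linalg.inv(T)
    def pr(p):
        q=Ti@np.append(p,1);return np.array([c['cx']+c['f']*q[0]/-q[2],c['cy']-c['f']*q[1]/-q[2]])
    o=T[:3,3]
    def res(v):
        xn,y0,z0,s,p=v;r=[]
        d=np.array([1,s,p]);d/=np.linalg.norm(d);n=np.array([xn,y0+s*xn,z0+p*xn])
        for L,row in((.130,gripfront),(.1,ringf),(.106,ringb),(.190,gripb)):
            a=n-L*d
            if row is None: continue
            up=o-a;up-=d*(up@d);up[1]=0;up/=np.linalg.norm(up)
            r.append(pr(a+.01*up)[1]-row)
        for row,l,rr in edges:
            # silhouettes: find by tangent points
            # sample L so projected row matches
            out=[]
            for sg in(-1,1):
                def pt(L):
                    a=n-L*d;w=o-a;w-=d*(w@d);D=np.linalg.norm(w);w/=D;side=np.cross(d,w)
                    if side[1]<0: side=-side
                    cs=.01/D;return pr(a+.01*(cs*w+sg*np.sqrt(1-cs*cs)*side))
                lo,hi=.05,.21
                for _ in range(40):
                    m=(lo+hi)/2
                    if pt(m)[1]<row: lo=m
                    else: hi=m
                out.append(pt(lo)[0])
            r+= [out[0]-l,out[1]-rr]
        return r
    s=least_squares(res,[.168,0,-.012,0,0],x_scale=[.01,.01,.01,.01,.01])
    return s
E
python3 - <<'E'
from fit import *
c=cam('wrist');g=c['img'].astype(int);cv2.imwrite('pics/i3.png',c['img'][100:420,270:380])
E_=[]
for y in(5,20,40,60,80,100,120,170,190,210,225):
    row=g[y,:,1].astype(float)
    d=np.diff(row[270:380]);l=270.5+np.argmax(d[:40]);rr=270.5+65+np.argmin(d[65:])
    E_.append((y,l,rr))
print(E_)
for y in range(125,165,1):
    pass
col=g[:,325,:]
rd=col[:,2]-col[:,1];w=np.nonzero(rd[100:200]>80)[0]+100;print('ring',w.min(),w.max())
print('gripF',np.argmin(np.diff(col[200:260,1]))+200.5,'gripB',np.argmax(np.diff(col[380:430,1]))+380.5)
rf,rb=w.min()-.5,w.max()+.5
s=fit(c,np.argmin(np.diff(col[200:260,1]))+200.5,rf,rb,np.argmax(np.diff(col[380:430,1]))+380.5,E_)
print(s.x.round(5),'yaw,pitch deg',np.degrees(s.x[3:]).round(2),s.fun.round(1))
E
```

```text
[(5, np.float64(288.5), np.float64(361.5)), (20, np.float64(289.5), np.float64(361.5)), (40, np.float64(289.5), np.float64(367.5)), (60, np.float64(290.5), np.float64(360.5)), (80, np.float64(290.5), np.float64(366.5)), (100, np.float64(290.5), np.float64(366.5)), (120, np.float64(291.5), np.float64(365.5)), (170, np.float64(292.5), np.float64(364.5)), (190, np.float64(292.5), np.float64(364.5)), (210, np.float64(292.5), np.float64(363.5)), (225, np.float64(293.5), np.float64(363.5))]
ring 136 157
gripF 239.5 gripB 407.5
[ 0.16976  0.00147 -0.01547 -0.0153  -0.05604] yaw,pitch deg [-0.88 -3.21] [ 1.9 -1.6 -0.4  0.6 -1.3  3.9 -1.7  3.6 -0.9 -2.7 -1.   4.  -0.2 -2.4
  0.6 -2.7  0.4 -2.   1.5 -1.9  2.3 -2.2  3.2 -1.5  2.8 -1.8]
```

```bash
cat > meas.py <<'E'
from fit import *
c=cam('wrist');g=c['img'].astype(int)
E_=[]
for y in(3,10,17,24,50,60,70,140,150,170,190,210,225):
    row=g[y,:,2].astype(float);d=np.diff(row)
    l=280.5+np.argmax(d[280:300]);rr=350.5+np.argmin(d[350:364]);E_.append((y,l,rr))
col=g[:,325,:]
rd=col[:,2]-col[:,1];w=np.nonzero(rd[100:200]>80)[0]+100
gf=np.argmin(np.diff(col[200:260,1]))+200.5;gb=np.argmax(np.diff(col[380:430,1]))+380.5
print(w.min(),w.max(),gf,gb,[(int(a),float(b),float(d)) for a,b,d in E_])
for use in (E_[:],[e for e in E_ if e[0]<200]):
    s=fit(c,gf,w.min()-.5,w.max()+.5,gb,use)
    print(s.x.round(5),'yaw,pitch deg',np.degrees(s.x[3:]).round(2),s.fun.round(1))
E
python3 meas.py
```

```text
136 157 239.5 407.5 [(3, 288.5, 361.5), (10, 289.5, 361.5), (17, 289.5, 361.5), (24, 289.5, 361.5), (50, 289.5, 359.5), (60, 290.5, 360.5), (70, 290.5, 358.5), (140, 291.5, 363.5), (150, 292.5, 363.5), (170, 292.5, 363.5), (190, 292.5, 363.5), (210, 292.5, 363.5), (225, 293.5, 363.5)]
[ 0.16904  0.00152 -0.01426 -0.01937 -0.0141 ] yaw,pitch deg [-1.11 -0.81] [ 0.5 -0.8 -0.4  1.3 -1.2  0.7 -1.9  0.7 -1.6  0.6 -1.3  0.6 -0.2  2.4
 -0.8  1.3 -0.4  3.2  1.6 -2.3  1.  -2.4  1.8 -2.5  2.6 -2.7  3.5 -2.8
  3.1 -3. ]
[ 0.16882  0.00163 -0.01365 -0.02051 -0.00816] yaw,pitch deg [-1.17 -0.47] [ 0.2 -0.4 -0.2  0.7 -0.9  0.3 -1.6  0.3 -1.3  0.3 -1.   0.2  0.1  2.1
 -0.5  1.  -0.   2.9  1.9 -2.5  1.3 -2.5  2.2 -2.7  3.  -2.8]
```

View pics/i3.png

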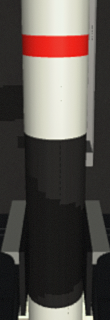

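```bash
sed -i 's/rr=350.5+np.argmin(d\[350:364\])/rr=352.5+np.argmin(d[352:(364 if y<40 else 361 if y<100 else 360)])/' meas.py; python3 meas.py; python3 - <<'E'
from h import *
c=cam('wrist');g=c['img']
for y in(147,190,225):print(g[y,286:298,1],g[y,350:368,1],g[y,350:368,2])
E
```

```text
136 157 239.5 407.5 [(3, 288.5, 361.5), (10, 288.5, 361.5), (17, 289.5, 361.5), (24, 289.5, 361.5), (50, 289.5, 358.5), (60, 290.5, 360.5), (70, 290.5, 358.5), (140, 291.5, 357.5), (150, 292.5, 357.5), (170, 292.5, 356.5), (190, 292.5, 355.5), (210, 292.5, 355.5), (225, 293.5, 355.5)]
[ 0.16821 -0.00083 -0.01231  0.00452  0.01291] yaw,pitch deg [0.26 0.74] [-0.7  0.4  0.2 -0.   0.5 -0.2  0.7 -0.4 -0.2 -0.6 -0.1 -0.8  0.4  1.5
 -0.4 -0.7 -0.3  1.  -0.   0.2 -0.8 -0.1 -0.5  0.4 -0.1  0.8  0.2  0.3
 -0.5 -0.1]
[ 0.16822 -0.00085 -0.01233  0.00475  0.01267] yaw,pitch deg [0.27 0.73] [-0.7  0.4  0.2 -0.   0.5 -0.2  0.7 -0.4 -0.2 -0.6 -0.1 -0.8  0.4  1.5
 -0.5 -0.7 -0.3  1.  -0.1  0.1 -0.9 -0.1 -0.5  0.3 -0.2  0.8]
[40 36 40 40 43 39 31 17 17 17 24 22] [ 31  30  32  29  27  28  23  28  97 155 154 147 136 110  54  38  39  40] [223 221 216 210 201 193 182 170 158 151 153 149 138 111  56  40  39  42]
[ 27  23  26  26  26  21  35  75 110 124 135 142] [199 192 185 181 175 167 155 147 147 149 145 136 110  60  39  40  40  39] [198 192 183 180 176 166 154 146 149 151 147 138 112  60  41  40  39  40]
[ 39  41  38  39  38  37  38  46  81 115 128 139] [196 189 183 177 169 156 135 127 145 145 140 117  82  40  34  37  37  40] [195 188 182 178 169 155 134 129 148 148 142 118  82  42  36  38  38  42]
```

```bash
python3 -m inch '[[[0.05,0.0021,0],0,255],[[0.05,0.0021,0],0,255],[[0.05,0.0021,0],0,255],[[0.05,0.0021,0.01],0,255],[[0.05,0.0021,0.01],0,255],[[0.05,0.0021,0.02],0,255],[[0,0,0.02],-5,255],[[0,0,0],-4.8,255],[[0,0,0],0,255],[[0,0,0],0,255]]'
cat > tgt.py <<'E'
from h import *
import sys
# target: nose depth past mouth d, TCP z
d,z=float(sys.argv[1]),float(sys.argv[2])
m=np.array([.50119,.15886]);a=np.radians(10.9);ay=np.array([-np.sin(a),np.cos(a)]);ax=np.array([np.cos(a),np.sin(a)])
for _ in range(1):
    s,Rm=st();XN=0.1682
    p=m+ay*(d-XN)
    e=Rm.T@(np.append(p,z)-s['ee_pos']);print('move tool',e.round(4),'spin',round(np.degrees(np.arctan2(Rm[1,1],Rm[0,1]))-11.17,2))
E
python3 tgt.py -0.025 0.0315
```

```text
time: 10.38
ee_pos: [0.5393, -0.0314, 0.1089]
eef_rot: [1.996, 2.426, 0.0]
contact_force: [0.1, 0.5, -1.7]
gripper_width: 0.209
t 10.38 p [ 0.5393 -0.0314  0.1089] yaw y-axis 11.12 z [ 0.  0. -1.] w 0.209 F [ 0.1  0.5 -1.7] q [ 0.18  0.55 -0.28  2.11  0.3   0.52 -0.13]
move tool [ 0.0009 -0.0014  0.0774] spin -0.05
```

```bash
python3 -m inch '[[[0.001,-0.0014,0.03],0,255],[[0,0,0.03],0,255],[[0,0,0.0175],0,255],[[0,0,0],0,255],[[0,0,0],0,255],[[0,0,0],0,255]]'
python3 tgt.py -0.025 0.0315
python3 - <<'E'
from h import *
c=cam('top');crop(c,255,220,150,70,5.3,'pics/j1.png')
c=cam('scene');crop(c,220,170,140,140,4.2,'pics/j2.png')
E
```

```text
time: 11.12
ee_pos: [0.5383, -0.0305, 0.0323]
eef_rot: [1.993, 2.426, 0.002]
contact_force: [0.1, 0.1, -1.2]
gripper_width: 0.21
t 11.12 p [ 0.5383 -0.0305  0.0323] yaw y-axis 11.2 z [ 0.002  0.    -1.   ] w 0.21 F [ 0.1  0.1 -1.2] q [ 0.12  0.68 -0.2   2.14  0.37  0.35 -0.19]
move tool [-0.0002 -0.0006  0.0008] spin 0.03
```

View pics/j1.png

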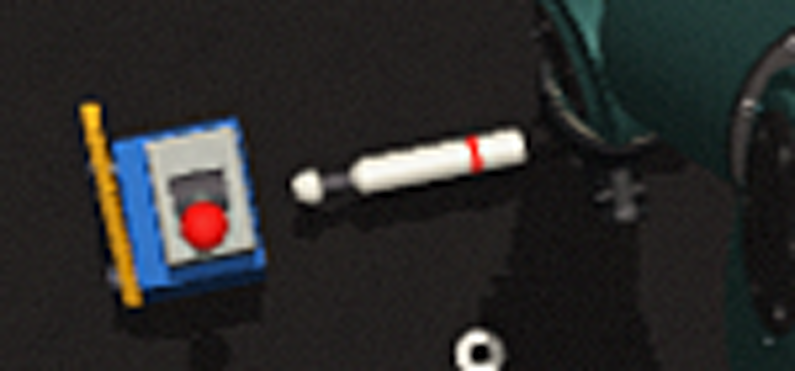

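View pics/j2.png

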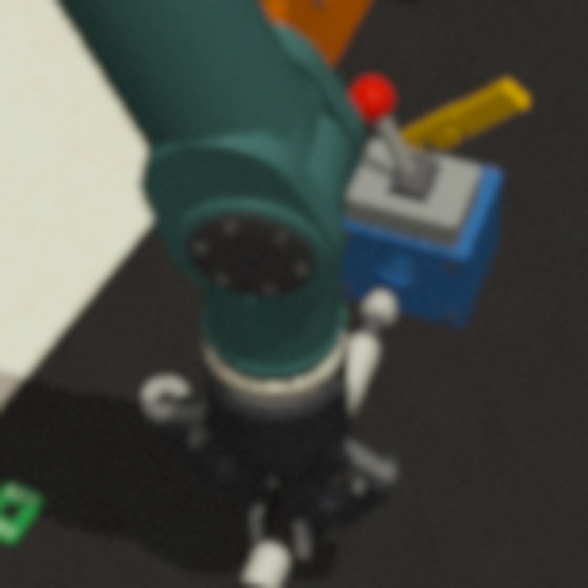

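```bash
python3 - <<'E'
from h import *
c=cam('top');a=np.radians(10.9);ax=np.array([np.cos(a),np.sin(a)]);ay=np.array([-np.sin(a),np.cos(a)]);b=np.array([.49458,.19323])
f=lambda x,y,z:((proj(c,np.append(b+x*ax+y*ay,z))-[255,220])*5.3).round(1)
print('corners +x-y',f(.042,-.035,.07),'+x+y',f(.042,.035,.07),'housing?')
s,Rm=st()
for L in (0,.1,.13):
    print(L,((proj(c,s['ee_pos']+Rm@np.array([.1682-L,0,-.0123+.0127*(.168-L)]))-[255,220])*5.3).round(1))
print('mouth',f(0,-.035,.042))
E
```

```text
corners +x-y [232.4 113.8] +x+y [109.  137.5] housing?
t 11.28 p [ 0.5379 -0.0306  0.032 ] yaw y-axis 11.2 z [ 0.001 -0.    -1.   ] w 0.207 F [ 0.  -0.3 -1.2] q [ 0.12  0.68 -0.2   2.14  0.37  0.35 -0.19]
0 [291.1 186.9]
0.1 [464.2 152.2]
0.13 [516.  141.8]
mouth [247.8 194.1]
```

```bash
cat > ov.py <<'E'
from h import *
import sys
a=np.radians(10.9);ax=np.array([np.cos(a),np.sin(a)]);ay=np.array([-np.sin(a),np.cos(a)]);b=np.array([.49458,.19323])
def B(x,y,z):return np.append(b+x*ax+y*ay,z)
def overlay(n,x0,y0,w,h,k,name,tube=True):
    c=cam(n);im=cv2.resize(c['img'][y0:y0+h,x0:x0+w],None,fx=k,fy=k,interpolation=cv2.INTER_CUBIC)
    P=lambda p:tuple(int(v) for v in ((proj(c,p)-[x0,y0]+.5)*k))
    for z in(.07,0):
        q=[B(sx*.042,sy*.035,z) for sx,sy in((1,1),(1,-1),(-1,-1),(-1,1))]
        for i in range(4):cv2.line(im,P(q[i]),P(q[(i+1)%4]),(0,255,255),1,cv2.LINE_AA)
    q=[B(sx*.035,-.008+sy*.025,.095) for sx,sy in((1,1),(1,-1),(-1,-1),(-1,1))]
    for i in range(4):cv2.line(im,P(q[i]),P(q[(i+1)%4]),(255,0,255),1,cv2.LINE_AA)
    t=np.linspace(0,6.28,30)
    for i in range(29):cv2.line(im,P(B(.011*np.cos(t[i]),-.035,.042+.011*np.sin(t[i]))),P(B(.011*np.cos(t[i+1]),-.035,.042+.011*np.sin(t[i+1]))),(0,255,0),1,cv2.LINE_AA)
    s=arm.read_state();Rm=R.from_rotvec(s['eef_rot']).as_matrix()
    if tube:
      o=lambda L,dy,dz:s['ee_pos']+Rm@np.array([.1682-L,dy,-.0123+.0127*(.168-L)+dz])
      for dy,dz in((.01,0),(-.01,0),(0,.01),(0,-.01)):
        cv2.line(im,P(o(.04,dy,dz)),P(o(.13,dy,dz)),(255,255,0),1,cv2.LINE_AA)
      cv2.circle(im,P(o(0,0,0)),3,(255,255,0),-1); cv2.circle(im,P(o(.1,0,-.01)),3,(255,255,0),-1)
    cv2.imwrite(name,im)
if __name__=='__main__':
    overlay('top',255,220,110,70,7,'pics/k1.png');overlay('scene',290,180,70,90,6.6,'pics/k2.png')
E
python3 ov.py
```

```text
(no output)
```

View pics/k1.png

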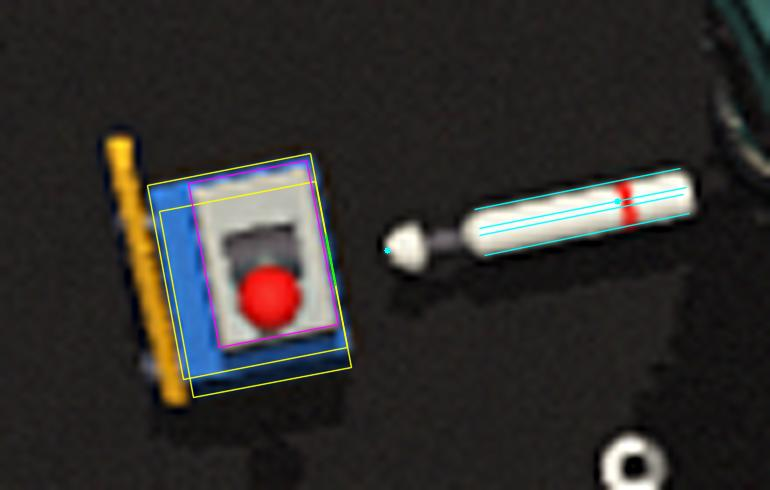

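View pics/k2.png

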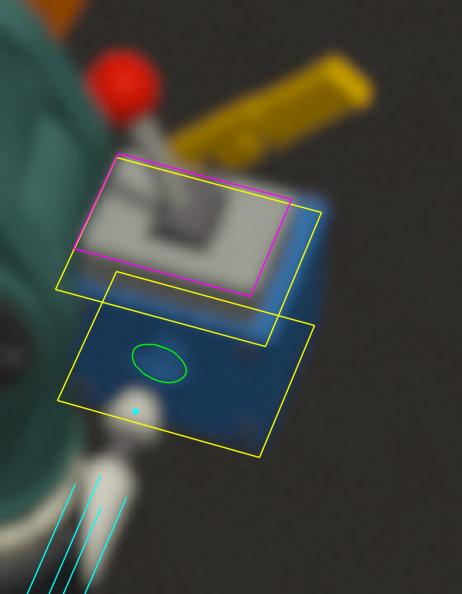

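The top and scene overlays agree with my model to about 1 mm, apart from a common calibration shift. Inserting gently.

```bash
python3 -m inch '[[[0.01,-0.0004,0],0,255],[[0.01,0,0],0,255],[[0.008,0,0],0,255],[[0.006,0,0],0,255],[[0.006,0,0],0,255],[[0,0,0],0,255]]'
python3 tgt.py 0.015 0.0315
python3 ov.py
```

```text
time: 12.12
ee_pos: [0.5295, 0.0095, 0.0314]
eef_rot: [1.993, 2.429, 0.001]
contact_force: [0.8, 1.3, -1.2]
gripper_width: 0.211
t 12.12 p [0.5295 0.0095 0.0314] yaw y-axis 11.26 z [ 0.001  0.001 -1.   ] w 0.211 F [ 0.8  1.3 -1.2] q [ 0.03  0.67 -0.18  2.16  0.35  0.33 -0.25]
move tool [-0.0012  0.0004 -0.0001] spin 0.09
```

View pics/k1.png

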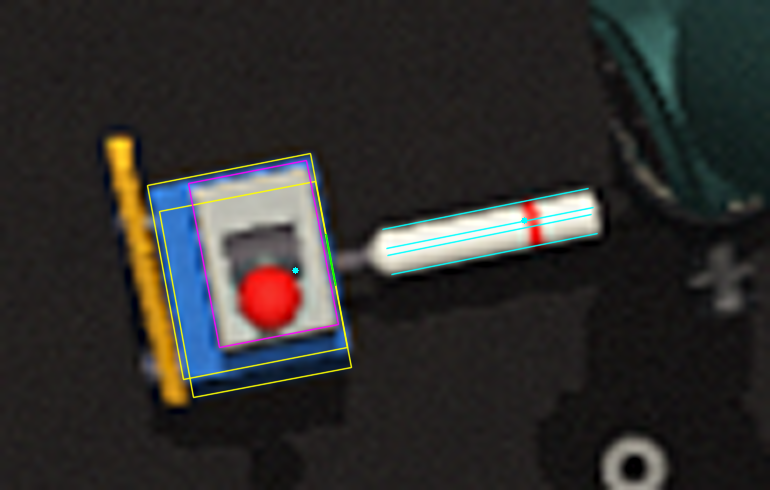

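View pics/k2.png

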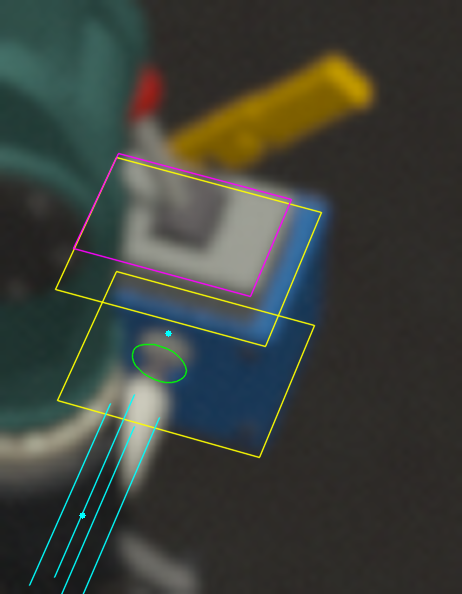

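```bash
python3 -m inch '[[[0.008,0.0002,0],0,255],[[0.008,0,0],0,255],[[0.008,0,0],0,255],[[0.008,0,0],0,255],[[0,0,0],0,255]]'
python3 tgt.py 0.047 0.0315
```

```text
time: 12.85
ee_pos: [0.5234, 0.0416, 0.0313]
eef_rot: [-1.991, -2.429, -0.002]
contact_force: [0.2, 1.4, -1.2]
gripper_width: 0.207
t 12.85 p [0.5234 0.0416 0.0313] yaw y-axis 11.32 z [ 0.001  0.001 -1.   ] w 0.207 F [ 0.2  1.4 -1.2] q [-0.04  0.67 -0.17  2.17  0.34  0.32 -0.3 ]
move tool [-0.0019  0.0004 -0.0002] spin 0.15
```

```bash
python3 -m inch '[[[0.01,0.0002,0],0,255],[[0.01,0,0],0,255],[[0.01,0,0],0,255],[[0.005,0,0],0,255],[[0,0,0],0,255]]'
python3 tgt.py 0.1 0.0315
python3 - <<'E'
from h import *
c=cam('wrist');cv2.imwrite('pics/l.png',c['img']);c=cam('top');crop(c,255,220,110,70,7,'pics/l2.png')
E
```

```text
time: 13.48
ee_pos: [0.5167, 0.0756, 0.0313]
eef_rot: [-1.992, -2.429, -0.001]
contact_force: [1.4, 0.3, -1.7]
gripper_width: 0.212
t 13.47 p [0.5167 0.0756 0.0313] yaw y-axis 11.29 z [ 0.     0.001 -1.   ] w 0.212 F [ 1.4  0.3 -1.7] q [-0.11  0.67 -0.16  2.18  0.33  0.32 -0.35]
move tool [ 0.0165  0.0007 -0.0002] spin 0.12
```

View pics/l.png

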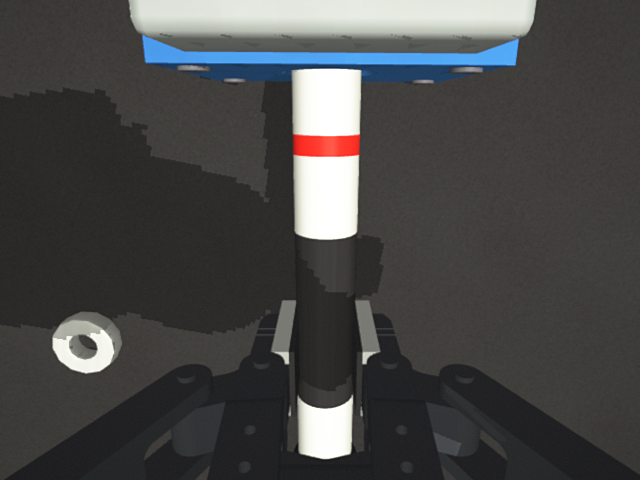

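View pics/l2.png

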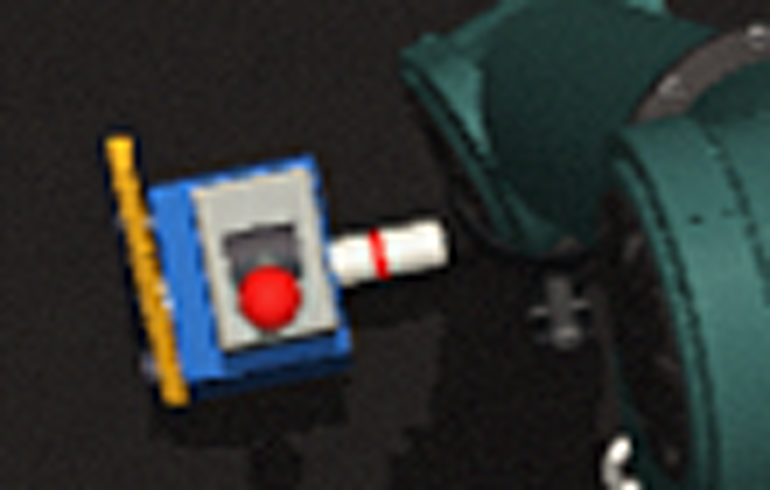

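```bash
cat > gap.py <<'E'
from fit import *
import sys
c=cam('wrist');T=np.linalg.inv(c['T_tool_cam'])
def row(L):
    x=.1682-L;q=T@np.array([x,-.0008+.0047*x,-.0123+.0127*x-.01,1]);return c['cy']-c['f']*q[1]/-q[2]
for L in(.08,.082,.084,.09,.1,.106,.13):print(L,round(row(L),1))
col=c['img'][:,322:332].astype(int).mean(1)
print([(i,col[i].round().astype(int).tolist()) for i in range(60,74)])
E
python3 gap.py
```

```text
0.08 59.4
0.082 67.5
0.084 75.5
0.09 99.0
0.1 136.8
0.106 158.5
0.13 239.6
[(60, [214, 134, 65]), (61, [123, 77, 38]), (62, [83, 54, 27]), (63, [87, 56, 27]), (64, [85, 48, 15]), (65, [111, 94, 79]), (66, [254, 255, 255]), (67, [255, 255, 255]), (68, [255, 255, 255]), (69, [255, 255, 255]), (70, [255, 255, 255]), (71, [255, 255, 255]), (72, [255, 255, 255]), (73, [255, 255, 255])]
```

```bash
python3 -m inch '[[[0.008,0.0003,0],0,255],[[0.0065,0,0],0,255],[[0,0,0],0,255],[[0,0,0],0,255]]'
python3 tgt.py 0.1 0.0315; python3 gap.py
python3 - <<'E'
from h import *
c=cam('wrist');crop(c,260,0,130,170,3.5,'pics/m.png');c=cam('top');crop(c,255,220,110,70,7,'pics/m2.png')
E
```

```text
time: 14.12
ee_pos: [0.514, 0.0894, 0.0313]
eef_rot: [-1.993, -2.428, -0.001]
contact_force: [1.4, 1.6, -1.6]
gripper_width: 0.207
t 14.12 p [0.514  0.0894 0.0313] yaw y-axis 11.26 z [-0.     0.001 -1.   ] w 0.207 F [ 1.4  1.6 -1.6] q [-0.14  0.67 -0.16  2.18  0.32  0.32 -0.38]
move tool [ 0.0024  0.0006 -0.0002] spin 0.09
0.08 59.4
0.082 67.5
0.084 75.5
0.09 99.0
0.1 136.8
0.106 158.5
0.13 239.6
[(60, [49, 48, 48]), (61, [54, 54, 53]), (62, [133, 140, 136]), (63, [222, 234, 228]), (64, [232, 239, 235]), (65, [228, 236, 232]), (66, [228, 235, 231]), (67, [227, 235, 231]), (68, [227, 235, 231]), (69, [228, 236, 231]), (70, [228, 236, 231]), (71, [228, 236, 231]), (72, [228, 236, 231]), (73, [228, 236, 231])]
```

View pics/m.png

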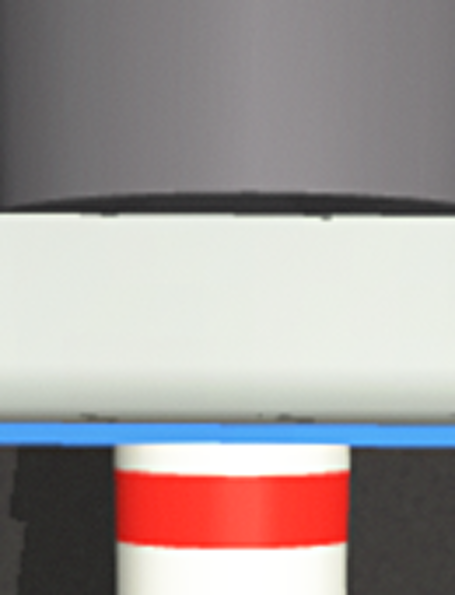

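View pics/m2.png

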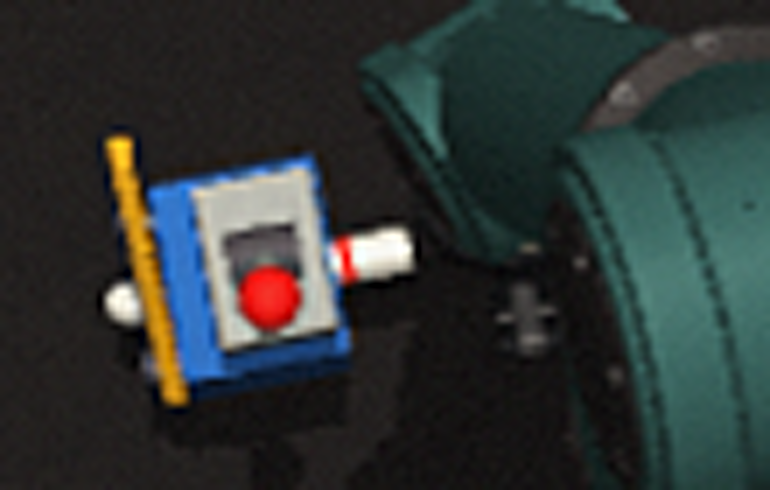

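```bash
python3 - <<'E'
from h import *
c=cam('wrist');T=c['T_tool_cam'];zt=.0313
def x_at(row,zw):
    d=T[:3,:3]@np.array([0,-(row-c['cy'])/c['f'],-1]);o=T[:3,3];z=-(zw-zt)
    return (o+d*(z-o[2])/d[2])[0]
print('pic1 face via rim',x_at(65.5,.0525),'via top edge',x_at(60.8,.07),x_at(65,.07))
g=c['img'].astype(int);col=g[:,322:332].mean(1)
print([(i,col[i].round().astype(int).tolist()) for i in list(range(118,140))+list(range(153,160))])
print('now face via top edge',[round(x_at(r,.07),5) for r in(126.5,127,127.5)],'ring front x (top surface z)',[round(x_at(r,.0525),5) for r in(134,134.5,135,136)])
E
```

```text
pic1 face via rim 0.08669094224387344 via top edge 0.0862007625604987 0.08531363031071476
[(118, [112, 120, 121]), (119, [168, 127, 95]), (120, [243, 160, 82]), (121, [247, 168, 81]), (122, [244, 167, 80]), (123, [243, 164, 76]), (124, [243, 164, 78]), (125, [250, 232, 187]), (126, [255, 255, 255]), (127, [255, 255, 255]), (128, [255, 255, 255]), (129, [255, 255, 255]), (130, [255, 255, 255]), (131, [255, 255, 255]), (132, [255, 255, 255]), (133, [255, 255, 255]), (134, [255, 255, 255]), (135, [234, 249, 255]), (136, [94, 110, 255]), (137, [59, 74, 255]), (138, [65, 80, 255]), (139, [66, 81, 255]), (153, [66, 81, 255]), (154, [64, 80, 255]), (155, [52, 67, 255]), (156, [112, 129, 255]), (157, [255, 255, 255]), (158, [255, 255, 255]), (159, [255, 255, 255])]
now face via top edge [np.float64(0.07173), np.float64(0.07162), np.float64(0.0715)] ring front x (top surface z) [np.float64(0.06894), np.float64(0.0688), np.float64(0.06866), np.float64(0.06839)]
```

```bash
python3 -m inch '[[[0.003,0.0003,0],0,255],[[0,0,0],0,255],[[0,0,0],0,255]]'
python3 tgt.py 0.1 0.0315
python3 - <<'E'
from h import *
c=cam('wrist');crop(c,280,90,90,80,7,'pics/n.png')
g=c['img'].astype(int);col=g[:,322:332].mean(1)
print([(i,col[i].round().astype(int).tolist()) for i in list(range(124,142))+list(range(153,160))])
E
```

```text
time: 14.7
ee_pos: [0.5136, 0.0915, 0.0312]
eef_rot: [-1.994, -2.428, 0.001]
contact_force: [1.0, -0.4, -3.5]
gripper_width: 0.213
t 14.7 p [0.5136 0.0915 0.0312] yaw y-axis 11.21 z [-0. -0. -1.] w 0.213 F [ 1.  -0.4 -3.5] q [-0.15  0.67 -0.16  2.18  0.32  0.32 -0.38]
move tool [ 0.0003  0.0006 -0.0003] spin 0.04
[(124, [206, 218, 210]), (125, [201, 212, 206]), (126, [197, 208, 201]), (127, [192, 203, 196]), (128, [188, 199, 192]), (129, [187, 197, 190]), (130, [175, 184, 179]), (131, [153, 162, 159]), (132, [128, 139, 138]), (133, [112, 116, 116]), (134, [205, 139, 87]), (135, [249, 168, 67]), (136, [255, 173, 128]), (137, [167, 115, 255]), (138, [68, 79, 255]), (139, [61, 80, 255]), (140, [66, 82, 255]), (141, [67, 82, 255]), (153, [66, 81, 255]), (154, [65, 80, 255]), (155, [56, 70, 255]), (156, [89, 105, 255]), (157, [251, 255, 255]), (158, [255, 255, 255]), (159, [255, 255, 255])]
```

View pics/n.png

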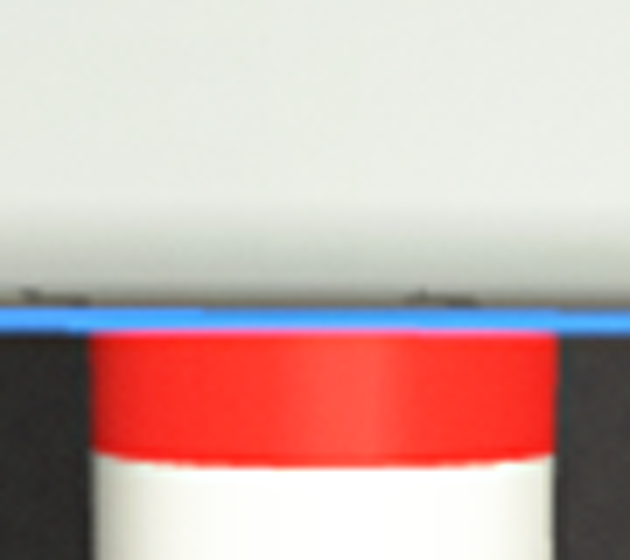

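```bash
python3 -m inch '[[[0.001,0.0003,0],0,255],[[0,0,0],0,255],[[0,0,0],0,255],[[0,0,0],0,255]]'
python3 tgt.py 0.1 0.0315
python3 - <<'E'
from h import *
c=cam('wrist')
g=c['img'].astype(int);col=g[:,322:332].mean(1)
print([(i,col[i].round().astype(int).tolist()) for i in list(range(136,145))+list(range(153,160))])
T=c['T_tool_cam'];zt=.0312
def x_at(row,zw):
    d=T[:3,:3]@np.array([0,-(row-c['cy'])/c['f'],-1]);o=T[:3,3];z=-(zw-zt)
    return (o+d*(z-o[2])/d[2])[0]
print([(r,round(x_at(r,.07),5)) for r in(136.7,138,139,140,141,142)],x_at(135.6,.0527),x_at(156.3,.0527))
E
```

```text
time: 15.25
ee_pos: [0.5137, 0.0927, 0.0313]
eef_rot: [-1.993, -2.428, 0.001]
contact_force: [0.3, -1.3, -3.5]
gripper_width: 0.208
t 15.25 p [0.5137 0.0927 0.0313] yaw y-axis 11.23 z [-0. -0. -1.] w 0.208 F [ 0.3 -1.3 -3.5] q [-0.15  0.67 -0.16  2.18  0.32  0.32 -0.38]
move tool [-0.0009  0.0003 -0.0002] spin 0.06
[(136, [187, 197, 190]), (137, [175, 184, 178]), (138, [151, 160, 155]), (139, [123, 135, 133]), (140, [118, 115, 104]), (141, [246, 159, 90]), (142, [212, 143, 224]), (143, [111, 97, 255]), (144, [63, 80, 255]), (153, [67, 81, 255]), (154, [65, 80, 255]), (155, [57, 71, 255]), (156, [89, 105, 255]), (157, [252, 255, 255]), (158, [255, 255, 255]), (159, [255, 255, 255])]
[(136.7, np.float64(0.06938)), (138, np.float64(0.06907)), (139, np.float64(0.06884)), (140, np.float64(0.06861)), (141, np.float64(0.06837)), (142, np.float64(0.06814))] 0.06851939440705077 0.0628183588103024
```

```bash
python3 -m inch '[[[-0.0004,0,0],0,255],[[0,0,0],0,255],[[0,0,0],0,120],[[0,0,0],0,60],[[0,0,0],0,0],[[0,0,0],0,0],[[0,0,0],0,0]]'
python3 - <<'E'
from h import *
st();c=cam('wrist');cv2.imwrite('pics/o.png',c['img'])
E
```

```text
time: 16.18
ee_pos: [0.514, 0.0923, 0.0313]
eef_rot: [-1.994, -2.428, 0.0]
contact_force: [0.3, 0.4, 1.2]
gripper_width: 1.001
t 16.18 p [0.514  0.0923 0.0313] yaw y-axis 11.21 z [-0. -0. -1.] w 1.001 F [0.3 0.4 1.2] q [-0.15  0.67 -0.16  2.18  0.32  0.32 -0.38]
```

View pics/o.png

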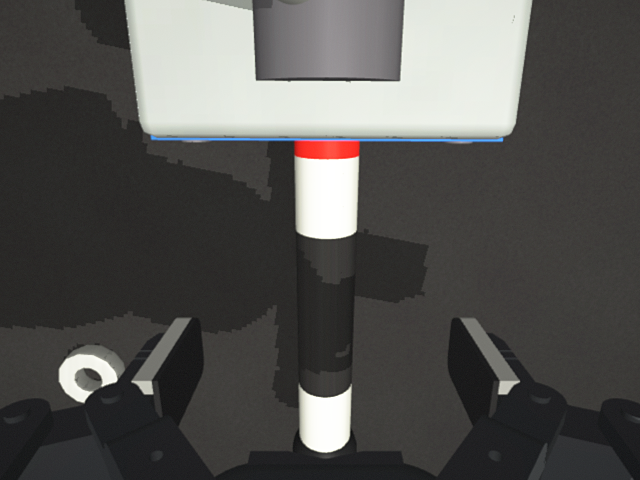

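Tube seated: red ring front at the face (row about 141), tube stays put after release. Raising and going above the bracket tab with closed fingers.

```bash
cat > bt.py <<'E'
from h import *
import sys
x,y,z=map(float,sys.argv[1:4])
a=np.radians(10.9);ax=np.array([np.cos(a),np.sin(a)]);ay=np.array([-np.sin(a),np.cos(a)]);b=np.array([.49458,.19323])
s,Rm=st();d=s['ee_pos'][:2]-b;print('block xy now',(d@ax).round(4),(d@ay).round(4))
print('tool move',(Rm.T@(np.append(b+x*ax+y*ay,z)-s['ee_pos'])).round(4))
E
python3 -m inch '[[[0,0,-0.03],0,0],[[0,0,-0.05],0,0],[[0,0,-0.06],0,0],[[0,0,-0.03],0,255],[[0.03,0.007,0],0,255],[[0.03,0.007,0],0,255],[[0.03,0.007,0],0,255],[[0.03,0.007,0],0,255],[[0.0275,0.007,0],0,255],[[0,0,0],0,255],[[0,0,0],0,255]]'
python3 bt.py .035 .045 .165
python3 - <<'E'
from h import *
c=cam('wrist');cv2.imwrite('pics/p.png',c['img']);c=cam('top');crop(c,235,205,110,80,7,'pics/p2.png')
c=cam('scene');crop(c,260,140,120,120,5,'pics/p3.png')
E
```

```text
time: 17.6
ee_pos: [0.5193, 0.2426, 0.201]
eef_rot: [1.994, 2.427, -0.003]
contact_force: [0.9, -0.2, 0.1]
gripper_width: -0.0
t 17.6 p [0.5193 0.2426 0.201 ] yaw y-axis 11.18 z [-0.001 -0.001 -1.   ] w -0.0 F [ 0.9 -0.2  0.1] q [-0.28  0.46 -0.32  1.97  0.2   0.75 -0.52]
block xy now 0.0336 0.0438
tool move [0.0013 0.0014 0.036 ]
```

View pics/p.png

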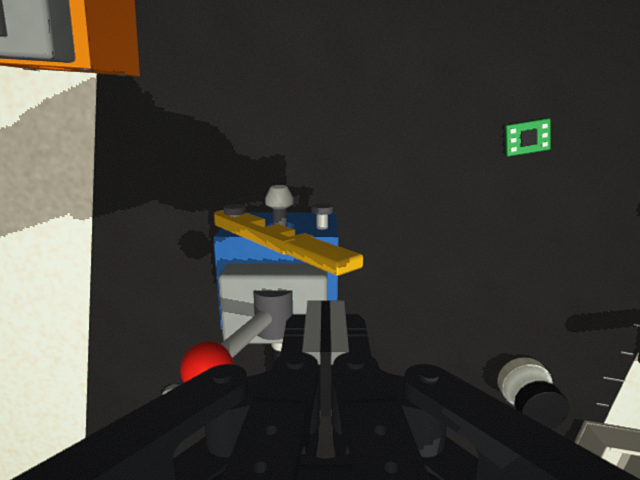

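View pics/p3.png

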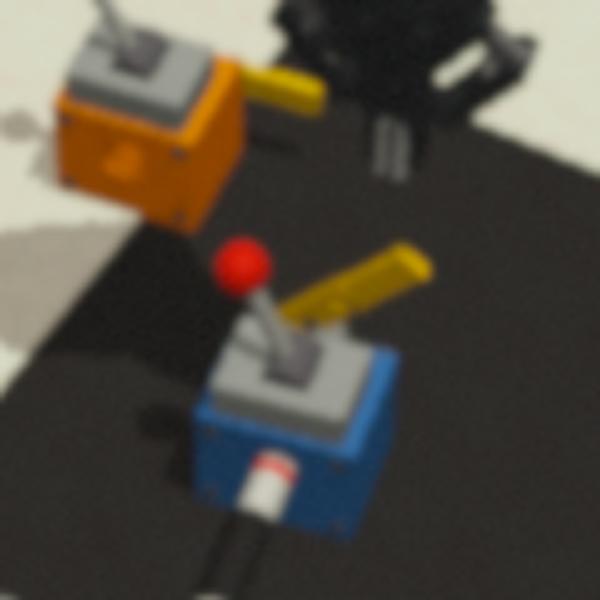

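```bash
python3 - <<'E'
from h import *
c=cam('scene');crop(c,290,215,60,45,13,'pics/q.png')
c=cam('top');crop(c,255,220,70,60,11,'pics/q2.png')
E
```

```text
(no output)
```

View pics/q.png

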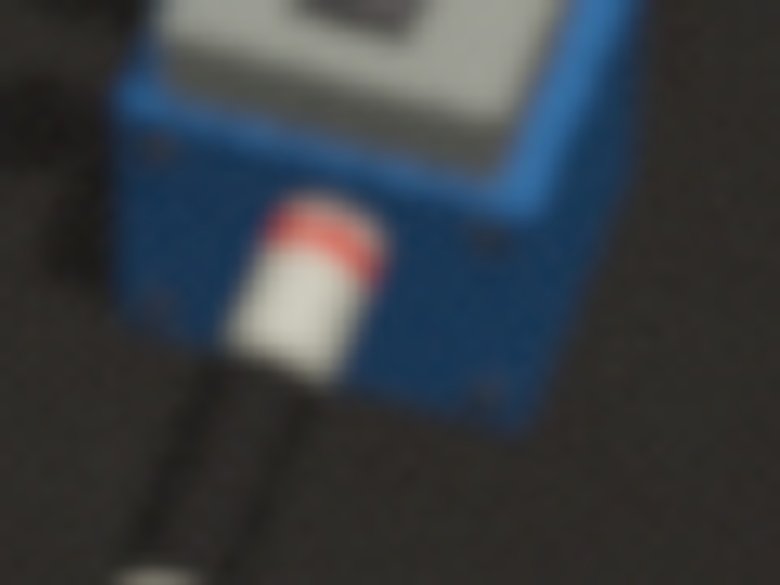

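View pics/q2.png

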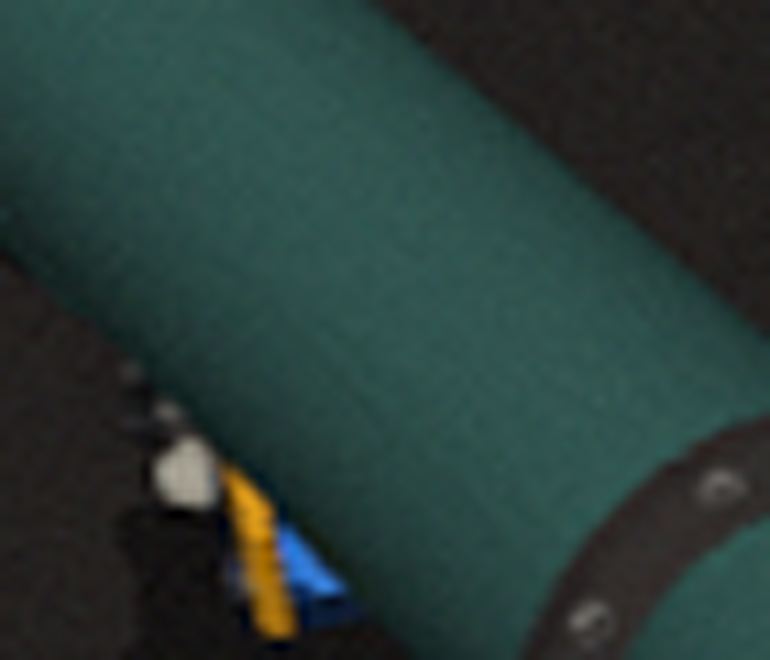

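```bash
python3 - <<'E'
from h import *
a=np.radians(10.9);ax=np.array([np.cos(a),np.sin(a)]);ay=np.array([-np.sin(a),np.cos(a)]);b=np.array([.49458,.19323])
c=cam('wrist');crop(c,205,170,150,110,5.3,'pics/r.png')
for n,uv,z in(('nose',(279,186),.042),('edgeL',(216,211),.07),('edgeR',(338,211),.07)):
    p=back(c,uv,z)[:2]-b;print(n,(p@ax).round(4),(p@ay).round(4))
d=cam('scene')
B=lambda x,y,z:np.append(b+x*ax+y*ay,z)
k=13
for n,p in dict(mtr=B(.042,-.035,.07),mtl=B(-.042,-.035,.07),mbr=B(.042,-.035,0),mbl=B(-.042,-.035,0),ringtop=B(0,-.035,.052),ringbk=B(0,-.041,.052),gripf=B(0,-.065,.052),gripl=B(-.01,-.065,.042),ringl=B(-.01,-.035,.042),ringr=B(.01,-.035,.042)).items():print(n,((proj(d,p)-[290,215]+.5)*k).round())
E
```

```text
nose 0.0002 0.0651
edgeL -0.0391 0.0533
edgeR 0.042 0.0536
mtr [522. 228.]
mtl [109. 115.]
mbr [512. 446.]
mbl [113. 335.]
ringtop [314. 229.]
ringbk [304. 252.]
gripf [263. 345.]
gripl [214. 363.]
ringl [265. 247.]
ringr [362. 274.]
```

View pics/r.png

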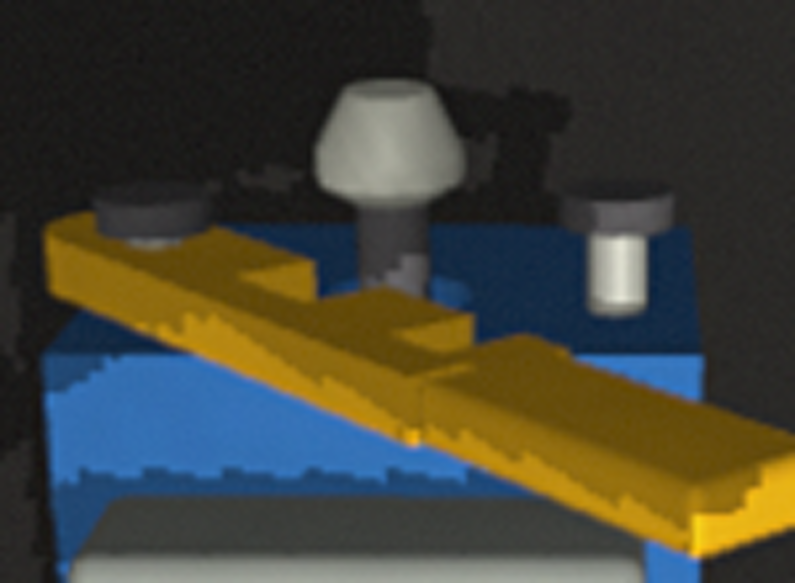

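```bash
python3 - <<'E'
from h import *
a=np.radians(10.9);ax=np.array([np.cos(a),np.sin(a)]);ay=np.array([-np.sin(a),np.cos(a)]);b=np.array([.49458,.19323])
c=cam('wrist')
for n,uv,z in(('nose',(279,186),.042),('edgeL',(213.5,236.7),.07),('edgeR',(337.5,236.7),.07),('neckfront',(279,209),.047),('facebot L',(0,0),0)):
    p=back(c,uv,z)[:2]-b;print(n,(p@ax).round(4),(p@ay).round(4))
d=cam('scene')
im=d['img'][215:260,290:350]
print(im[228:250-0, :, 1].shape if 0 else '')
# sample profile along tube axis in scene
f=lambda u,v:cv2.remap(d['img'],np.float32([[u]]),np.float32([[v]]),cv2.INTER_LINEAR)[0,0].tolist()
for t in np.linspace(-.3,1.2,24):
    u=290+(325+t*(285-325))/13-.5;v=215+(222+t*(365-222))/13-.5
    print(round(t,2),f(u,v))
E
```

```text
nose 0.0003 0.0656
edgeL -0.0419 0.0359
edgeR 0.042 0.0363
neckfront 0.0004 0.0499
facebot L -0.2019 0.1925

-0.3 [100, 69, 40]
-0.23 [93, 71, 56]
-0.17 [101, 92, 93]
-0.1 [111, 111, 133]
-0.04 [117, 124, 169]
0.03 [115, 125, 194]
0.09 [116, 129, 206]
0.16 [130, 144, 211]
0.22 [155, 170, 209]
0.29 [173, 187, 207]
0.35 [183, 197, 205]
0.42 [188, 202, 205]
0.48 [189, 203, 205]
0.55 [188, 203, 204]
0.61 [188, 202, 204]
0.68 [187, 202, 203]
0.74 [184, 199, 200]
0.81 [175, 190, 191]
0.87 [157, 171, 172]
0.94 [127, 139, 141]
1.0 [91, 100, 102]
1.07 [62, 67, 69]
1.13 [44, 46, 49]
1.2 [41, 43, 44]
```

Wrist view puts the nose 29.5 mm past the far face (30 wanted), so the depth is right to within about 1 mm and the neck lies under the bracket. Pushing the bracket down.

```bash
python3 -m inch '[[[0.001,0.002,0.036],0,255],[[0,0.003,0.015],0,255],[[0,0.007,0.01],0,255],[[0,0.007,0.01],0,255],[[0,0,0],0,255]]'
python3 bt.py .058 .045 .12
python3 - <<'E'
from h import *
c=cam('wrist');cv2.imwrite('pics/s.png',c['img'])
E
```

```text
time: 18.68
ee_pos: [0.5393, 0.2488, 0.1301]
eef_rot: [1.995, 2.427, 0.001]
contact_force: [-0.2, -0.3, 0.7]
gripper_width: -0.001
t 18.68 p [0.5393 0.2488 0.1301] yaw y-axis 11.15 z [ 0.001  0.    -1.   ] w -0.001 F [-0.2 -0.3  0.7] q [-0.31  0.57 -0.28  1.98  0.26  0.63 -0.56]
block xy now 0.0544 0.0461
tool move [-0.0011  0.0036  0.0101]
```

View pics/s.png

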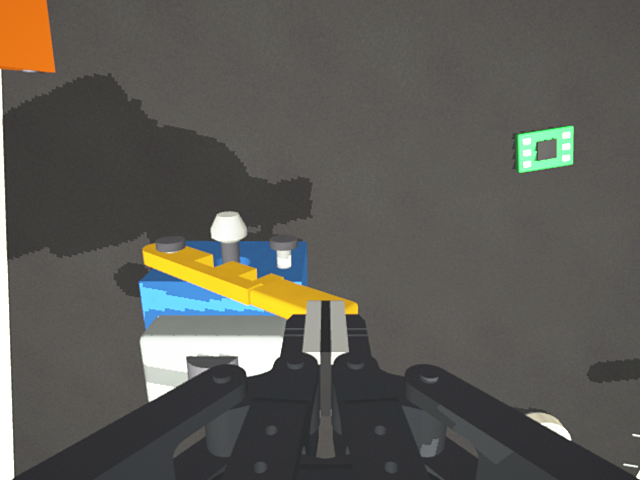

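```bash
python3 -m inch '[[[-0.0005,0.0036,0.01],0,255],[[0,0.005,0.01],0,255],[[0,0.003,0.01],0,255],[[0,0.002,0.01],0,255],[[0,0.001,0.01],0,255],[[0,0,0],0,255]]'
python3 bt.py .069 .045 .07
python3 - <<'E'
from h import *
c=cam('wrist');cv2.imwrite('pics/t.png',c['img'])
E
```

```text
time: 19.48
ee_pos: [0.5516, 0.2505, 0.0791]
eef_rot: [-1.993, -2.427, 0.004]
contact_force: [0.5, -0.1, 0.2]
gripper_width: -0.001
t 19.48 p [0.5516 0.2505 0.0791] yaw y-axis 11.22 z [-0.002 -0.001 -1.   ] w -0.001 F [ 0.5 -0.1  0.2] q [-0.33  0.66 -0.25  1.97  0.29  0.55 -0.58]
block xy now 0.0668 0.0454
tool move [-0.0004  0.0022  0.0091]
```

View pics/t.png

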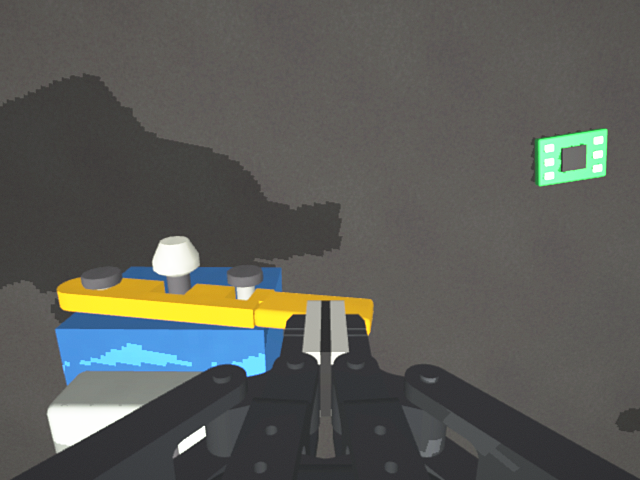

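Coming down well. Continuing in smaller steps to the stop.

```bash
python3 -m inch '[[[0,0.002,0.009],0,255],[[0,0,0.005],0,255],[[0,0,0.003],0,255],[[0,0,0],0,255]]'
python3 bt.py .069 .045 .06
python3 -m inch '[[[0,0,0.002],0,255],[[0,0,0],0,255]]'
python3 bt.py .069 .045 .06
python3 -m inch '[[[0,0,0.001],0,255],[[0,0,0],0,255]]'
python3 bt.py .069 .045 .06
```

```text
time: 20.02
ee_pos: [0.5542, 0.2511, 0.063]
eef_rot: [-1.994, -2.428, 0.001]
contact_force: [-0.1, 0.7, 0.6]
gripper_width: 0.003
t 20.02 p [0.5542 0.2511 0.063 ] yaw y-axis 11.21 z [-0.001 -0.    -1.   ] w 0.003 F [-0.1  0.7  0.6] q [-0.33  0.68 -0.24  1.97  0.3   0.52 -0.59]
block xy now 0.0695 0.0456
tool move [-0.0006 -0.0005  0.003 ]
time: 20.27
ee_pos: [0.5544, 0.2513, 0.0613]
eef_rot: [1.994, 2.428, -0.0]
contact_force: [-0.2, 0.2, 0.3]
gripper_width: -0.001
t 20.27 p [0.5544 0.2513 0.0613] yaw y-axis 11.22 z [-0. -0. -1.] w -0.001 F [-0.2  0.2  0.3] q [-0.33  0.69 -0.24  1.97  0.3   0.52 -0.59]
block xy now 0.0697 0.0457
tool move [-0.0007 -0.0008  0.0013]
time: 20.52
ee_pos: [0.5544, 0.2513, 0.0603]
eef_rot: [-1.994, -2.428, 0.0]
contact_force: [-0.2, 0.7, 0.5]
gripper_width: -0.001
t 20.52 p [0.5544 0.2513 0.0603] yaw y-axis 11.22 z [-0. -0. -1.] w -0.001 F [-0.2  0.7  0.5] q [-0.34  0.69 -0.23  1.97  0.3   0.52 -0.59]
block xy now 0.0698 0.0457
tool move [-0.0007 -0.0008  0.0003]
```

```bash
python3 -m inch '[[[0,0,0.001],0,255],[[0,0,0],0,255]]'
python3 -m inch '[[[0,0,0.001],0,255],[[0,0,0],0,255]]'
python3 -m inch '[[[0,0,0.001],0,255],[[0,0,0],0,255]]'
python3 - <<'E'
from h import *
c=cam('wrist');cv2.imwrite('pics/u.png',c['img'])
E
```

```text
time: 20.78
ee_pos: [0.5545, 0.2513, 0.06]
eef_rot: [1.994, 2.428, -0.0]
contact_force: [-0.9, 0.1, 6.5]
gripper_width: 0.001
time: 21.02
ee_pos: [0.5546, 0.2513, 0.0599]
eef_rot: [1.993, 2.427, -0.0]
contact_force: [-1.3, -1.0, 10.9]
gripper_width: 0.004
time: 21.28
ee_pos: [0.5546, 0.2513, 0.0597]
eef_rot: [1.993, 2.427, -0.0]
contact_force: [-2.9, -1.8, 16.5]
gripper_width: 0.003
```

View pics/u.png

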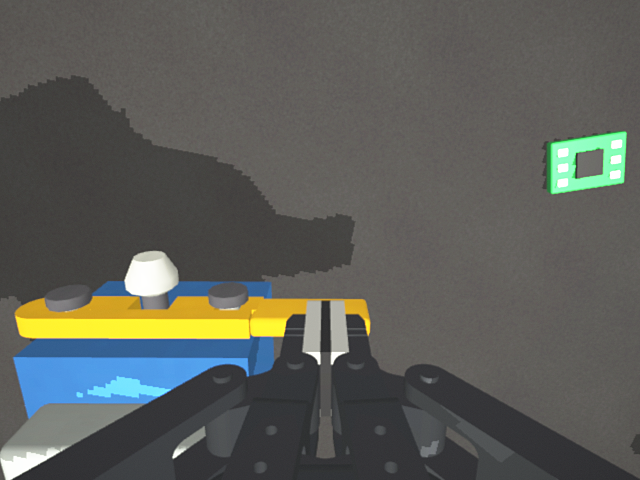

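Bracket bottomed out: fingertips stop at z = 0.060, the level-top height, with force rising to 16 N. Now the clamp lever: up, across to its -x side, then down.

```bash
python3 -m inch '[[[0,0,-0.03],0,255],[[0,0,-0.06],0,255],[[0,0,-0.06],0,255],[[0,0,-0.04],0,255],[[-0.01,-0.03,0],0,255],[[-0.011,-0.03,0],0,255],[[-0.011,-0.03,0],0,255],[[-0.011,-0.03,0],0,255],[[-0.011,-0.025,0],0,255],[[0,0,0],0,255],[[0,0,0],0,255]]'
python3 bt.py -.078 -.008 .142
python3 - <<'E'
from h import *
c=cam('wrist');cv2.imwrite('pics/v.png',c['img']);c=cam('top');crop(c,235,205,110,80,7,'pics/v2.png')
c=cam('scene');crop(c,260,140,120,120,5,'pics/v3.png')
E
```

```text
time: 22.7
ee_pos: [0.4238, 0.1708, 0.2477]
eef_rot: [1.993, 2.427, 0.003]
contact_force: [-0.4, 0.5, -0.1]
gripper_width: -0.007
t 22.7 p [0.4238 0.1708 0.2477] yaw y-axis 11.21 z [ 0.002  0.001 -1.   ] w -0.007 F [-0.4  0.5 -0.1] q [-0.17  0.25 -0.37  2.16  0.13  0.75 -0.43]
block xy now -0.0737 -0.0086
tool move [ 0.0006 -0.0045  0.1057]
```

View pics/v.png

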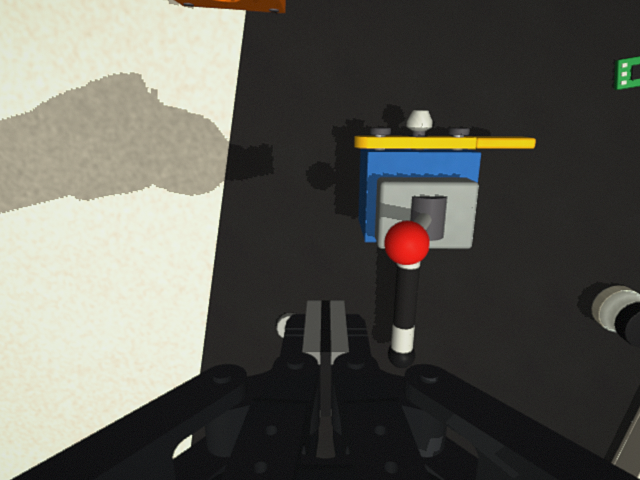

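View pics/v3.png

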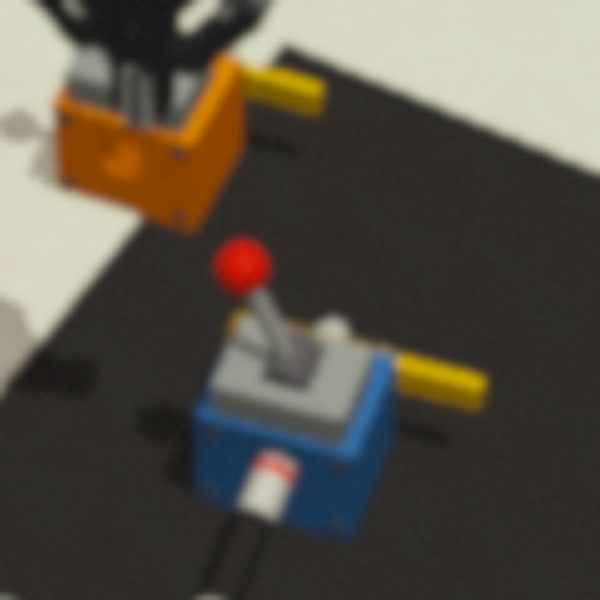

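```bash
python3 -m inch '[[[0.0006,-0.0045,0.04],0,255],[[0,0,0.04],0,255],[[0,0,0.0255],0,255],[[0,0,0],0,255],[[0,0,0],0,255]]'
python3 bt.py 0 -.008 .142
python3 - <<'E'
from h import *
c=cam('wrist');cv2.imwrite('pics/w.png',c['img'])
E
```

```text
time: 23.48
ee_pos: [0.4191, 0.1706, 0.1424]
eef_rot: [1.993, 2.428, 0.002]
contact_force: [-0.2, 0.5, -0.0]
gripper_width: -0.002
t 23.48 p [0.4191 0.1706 0.1424] yaw y-axis 11.23 z [ 0.001  0.001 -1.   ] w -0.002 F [-0.2  0.5 -0. ] q [-0.25  0.42 -0.3   2.27  0.26  0.48 -0.56]
block xy now -0.0784 -0.008
tool move [-0.0005  0.0784  0.0005]
```

View pics/w.png

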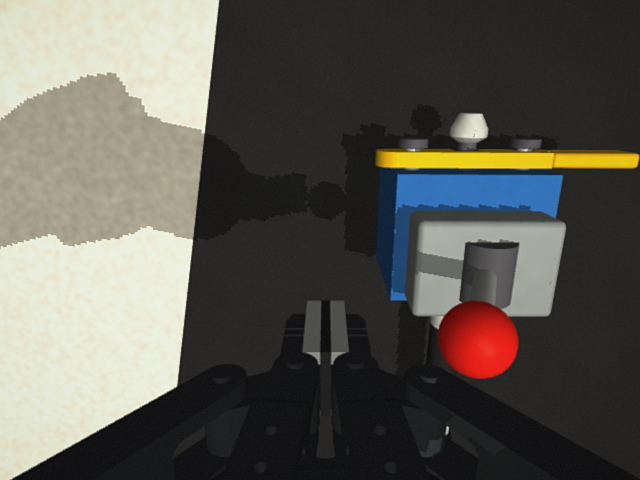

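```bash
python3 -m inch '[[[0,0.015,0],0,255],[[0,0.012,0],0,255],[[0,0.01,0],0,255],[[0,0.01,0],0,255],[[0,0.01,0],0,255],[[0,0.01,0],0,255],[[0,0.01,0],0,255],[[0,0,0],0,255]]'
python3 bt.py 0.012 -.008 .142
python3 - <<'E'
from h import *
c=cam('wrist');cv2.imwrite('pics/x.png',c['img'])
E
```

```text
time: 24.52
ee_pos: [0.4951, 0.1852, 0.1418]
eef_rot: [1.994, 2.427, 0.002]
contact_force: [-0.4, 0.5, 0.6]
gripper_width: 0.0
t 24.52 p [0.4951 0.1852 0.1418] yaw y-axis 11.18 z [ 0.001  0.001 -1.   ] w 0.0 F [-0.4  0.5  0.6] q [-0.22  0.49 -0.3   2.11  0.26  0.57 -0.51]
block xy now -0.001 -0.008
tool move [-0.0001  0.013  -0.0002]
```

View pics/x.png

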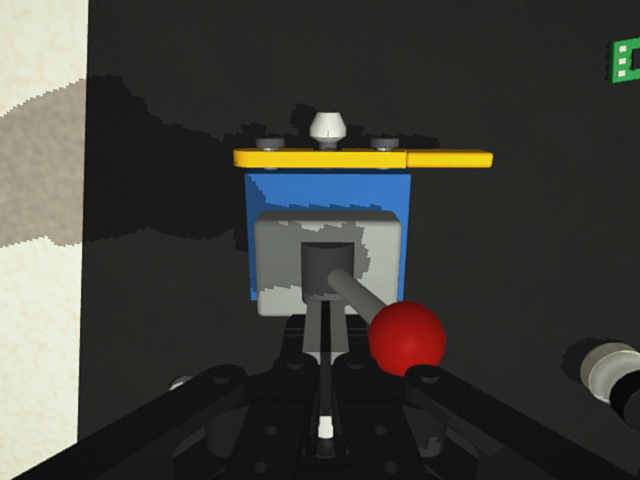

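```bash
python3 -m inch '[[[0,0.006,0],0,255],[[0,0.003,0],0,255],[[0,0,0],0,255]]'
python3 -m inch '[[[0,0.003,0],0,255],[[0,0,0],0,255]]'
python3 -m inch '[[[0,0.002,0],0,255],[[0,0,0],0,255]]'
python3 bt.py 0.012 -.008 .142
python3 - <<'E'
from h import *
c=cam('wrist');cv2.imwrite('pics/y.png',c['img'])
E
```

```text
time: 24.95
ee_pos: [0.5028, 0.1866, 0.1418]
eef_rot: [1.994, 2.428, 0.0]
contact_force: [-0.1, -0.2, -1.0]
gripper_width: 0.001
time: 25.2
ee_pos: [0.5034, 0.1867, 0.1416]
eef_rot: [-1.992, -2.427, 0.006]
contact_force: [-4.8, -0.6, 2.3]
gripper_width: 0.001
time: 25.45
ee_pos: [0.5037, 0.1867, 0.1415]
eef_rot: [-1.991, -2.426, 0.011]
contact_force: [-8.0, -0.4, 6.9]
gripper_width: 0.003
t 25.45 p [0.5037 0.1867 0.1415] yaw y-axis 11.26 z [-0.007 -0.003 -1.   ] w 0.003 F [-8.  -0.4  6.9] q [-0.22  0.5  -0.3   2.09  0.26  0.59 -0.5 ]
block xy now 0.0077 -0.0082
tool move [ 0.0001  0.0043 -0.0006]
```

View pics/y.png

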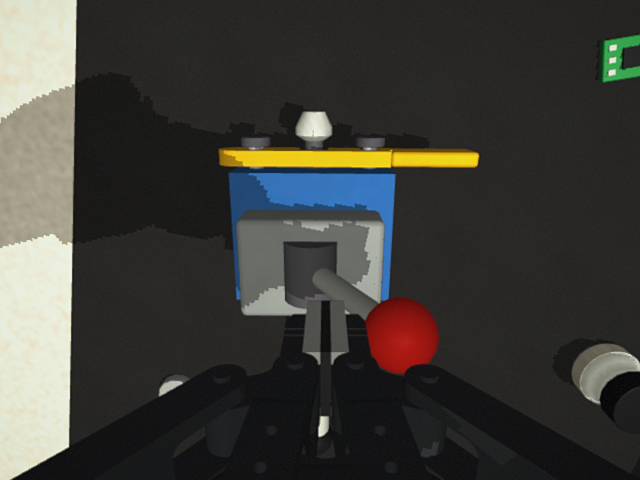

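Lever is against its stop (force rising, ball centre about x +33 mm). Backing off, rising, and checking the ring from above the mouth.

```bash
python3 -m inch '[[[0,-0.02,0],0,255],[[0,-0.02,0],0,255],[[0,0,-0.05],0,255],[[0,0,-0.05],0,255],[[-0.04,0.01,0],0,255],[[-0.04,0.01,0],0,255],[[-0.04,0.01,0],0,255],[[0,0,0],0,255],[[0,0,0],0,255]]'
python3 bt.py 0 -.12 .15
python3 - <<'E'
from h import *
c=cam('wrist');cv2.imwrite('pics/z.png',c['img'])
c=cam('scene');crop(c,260,150,120,110,5.4,'pics/z3.png')
E
```

```text
time: 26.62
ee_pos: [0.5215, 0.0684, 0.242]
eef_rot: [1.993, 2.428, 0.002]
contact_force: [0.5, 0.9, 0.1]
gripper_width: -0.002
t 26.62 p [0.5215 0.0684 0.242 ] yaw y-axis 11.22 z [ 0.001  0.001 -1.   ] w -0.002 F [0.5 0.9 0.1] q [ 0.04  0.34 -0.33  2.03  0.16  0.78 -0.18]
block xy now 0.0028 -0.1277
tool move [ 0.0076 -0.0029  0.092 ]
```

View pics/z.png

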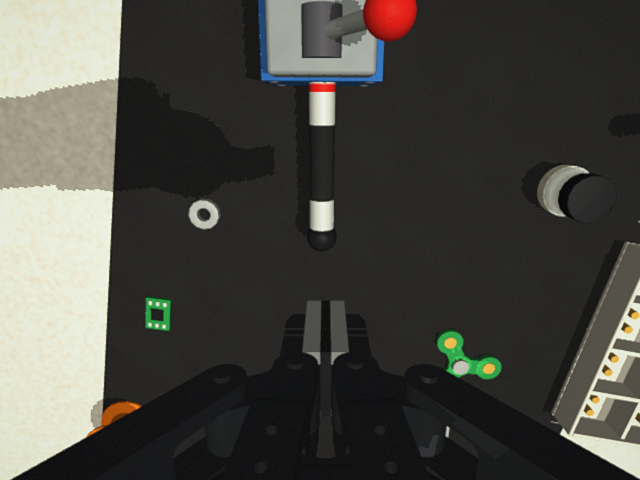

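View pics/z3.png

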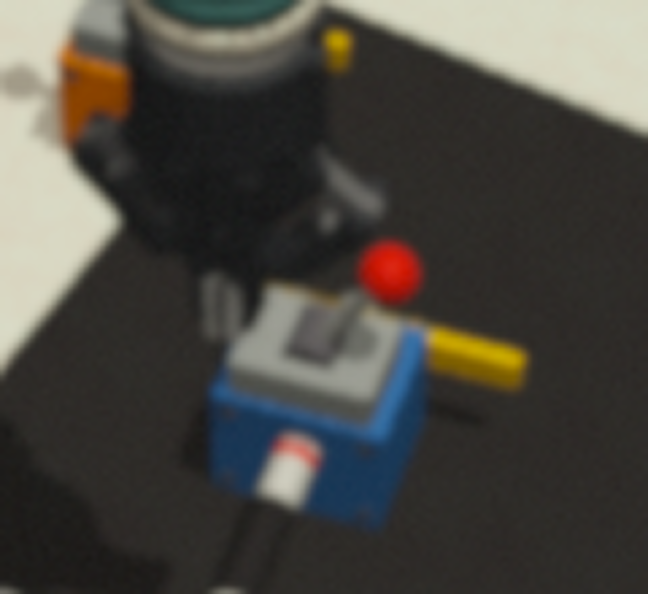

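```bash
python3 - <<'E'
from h import *
a=np.radians(10.9);ax=np.array([np.cos(a),np.sin(a)]);ay=np.array([-np.sin(a),np.cos(a)]);b=np.array([.49458,.19323])
c=cam('wrist');crop(c,250,55,145,85,5.5,'pics/z2.png')
g=c['img'].astype(int)
for cols in((318,326),):
    col=g[:,cols[0]:cols[1]].mean(1);print([(i,col[i].round().astype(int).tolist()) for i in list(range(72,96))+list(range(123,129))])
col=g[:,290:300].mean(1);print([(i,col[i].round().astype(int).tolist()) for i in range(74,90)])
for n,uv,z in(('top edge',(322,77),.07),('ringf',(322,82.),.052),('ringb',(322,91.5),.052),('gripf',(322,125.5),.052),('gripb',(322,200.5),.052)):
    p=back(c,uv,z)[:2]-b;print(n,(p@ax).round(4),(p@ay).round(4))
E
```

```text
[(72, [158, 168, 163]), (73, [146, 156, 150]), (74, [135, 143, 138]), (75, [122, 130, 125]), (76, [91, 96, 94]), (77, [55, 63, 64]), (78, [61, 57, 54]), (79, [167, 104, 52]), (80, [191, 118, 53]), (81, [186, 113, 47]), (82, [121, 74, 40]), (83, [137, 143, 135]), (84, [208, 226, 228]), (85, [128, 141, 238]), (86, [40, 50, 236]), (87, [32, 41, 236]), (88, [35, 45, 235]), (89, [36, 45, 236]), (90, [36, 46, 235]), (91, [31, 40, 236]), (92, [39, 48, 236]), (93, [122, 135, 233]), (94, [209, 226, 230]), (95, [222, 234, 228]), (123, [218, 231, 230]), (124, [220, 232, 231]), (125, [224, 236, 235]), (126, [195, 212, 211]), (127, [106, 115, 114]), (128, [36, 38, 39])]
[(74, [130, 138, 133]), (75, [114, 121, 118]), (76, [80, 86, 84]), (77, [52, 59, 59]), (78, [82, 67, 52]), (79, [169, 106, 52]), (80, [188, 117, 53]), (81, [187, 118, 54]), (82, [113, 70, 30]), (83, [59, 37, 17]), (84, [60, 38, 18]), (85, [64, 39, 18]), (86, [51, 35, 23]), (87, [35, 33, 32]), (88, [29, 31, 33]), (89, [32, 33, 35])]
top edge -0.001 -0.0309
ringf -0.0011 -0.0332
ringb -0.001 -0.0398
gripf -0.0009 -0.0642
gripb -0.0005 -0.1221
```

View pics/z2.png

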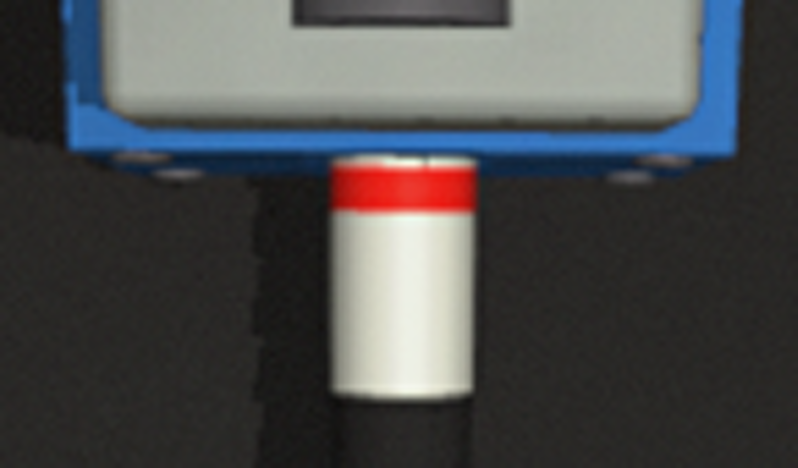

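```bash
python3 - <<'E'
from h import *
a=np.radians(10.9);ax=np.array([np.cos(a),np.sin(a)]);ay=np.array([-np.sin(a),np.cos(a)]);b=np.array([.49458,.19323])
c=cam('wrist')
for n,uv,z in(('top edge',(322,82.2),.07),('rim/tube',(322,82.7),.052),('ringf',(322,85.),.052),('ringb',(322,93.2),.052),('gripf',(322,127),.052),('gripb',(322,201),.052),('bottom edge',(295,86.2),0.0)):
    p=back(c,uv,z)[:2]-b;print(n,(p@ax).round(4),(p@ay).round(4))
E
python3 -m inch '[[[0.0,-0.0029,0.05],0,255],[[0,0,0.04],0,255],[[0,0,0],0,255],[[0,0,0],0,255]]'
python3 - <<'E'
from h import *
st()
c=cam('wrist');crop(c,230,0,180,135,4.4,'pics/zz.png');cv2.imwrite('pics/zf.png',c['img'])
E
```

```text
top edge -0.0011 -0.0342
rim/tube -0.0012 -0.0336
ringf -0.0012 -0.0352
ringb -0.0012 -0.0409
gripf -0.001 -0.0652
gripb -0.0007 -0.1225
bottom edge -0.0246 -0.034
time: 27.32
ee_pos: [0.519, 0.0682, 0.1529]
eef_rot: [1.992, 2.428, 0.003]
contact_force: [-0.3, 1.0, 0.8]
gripper_width: 0.003
t 27.32 p [0.519  0.0682 0.1529] yaw y-axis 11.28 z [ 0.002  0.001 -1.   ] w 0.003 F [-0.3  1.   0.8] q [ 0.    0.47 -0.29  2.12  0.23  0.59 -0.26]
```

View pics/zf.png

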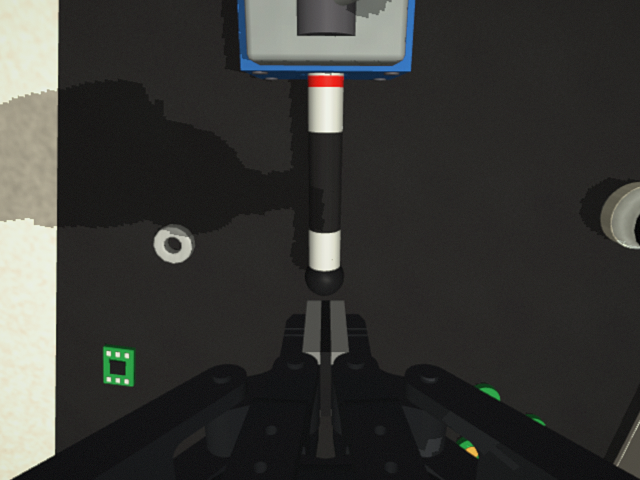

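There is about 1.3 mm of white ahead of the ring, so I'll nudge the tail forward gently with the shut fingers.

```bash
python3 -m inch '[[[-0.04,0,0],0,255],[[-0.037,0,0],0,255],[[0,0,0.04],0,255],[[0,0,0.04],0,255],[[0,0,0.037],0,255],[[0,0,0],0,255],[[0,0,0],0,255]]'
python3 bt.py 0 -.183 .035
cat > tail.py <<'E'
from h import *
import sys
st();c=cam('wrist');cv2.imwrite('pics/'+sys.argv[1],c['img']);g=c['img'].astype(int)[:,320:332].mean(1)[:,1]
d=np.diff(g);i=np.argsort(-abs(d))[:8];print([(int(k),round(d[k])) for k in sorted(i)])
E
python3 tail.py t1.png
```

```text
time: 28.25
ee_pos: [0.5347, -0.008, 0.0366]
eef_rot: [1.992, 2.426, 0.004]
contact_force: [-0.8, 0.2, 0.9]
gripper_width: 0.001
t 28.25 p [ 0.5347 -0.008   0.0366] yaw y-axis 11.22 z [ 0.003  0.    -1.   ] w 0.001 F [-0.8  0.2  0.9] q [ 0.06  0.67 -0.18  2.15  0.34  0.35 -0.2 ]
block xy now 0.0014 -0.2052
tool move [ 0.0222 -0.0013  0.0016]
t 28.25 p [ 0.5347 -0.008   0.0366] yaw y-axis 11.22 z [ 0.003  0.    -1.   ] w 0.001 F [-0.8  0.2  0.9] q [ 0.06  0.67 -0.18  2.15  0.34  0.35 -0.2 ]
[(90, 38), (91, 129), (176, -75), (177, -109), (231, 24), (351, 36), (363, -14), (457, -25)]
```

View pics/t1.png

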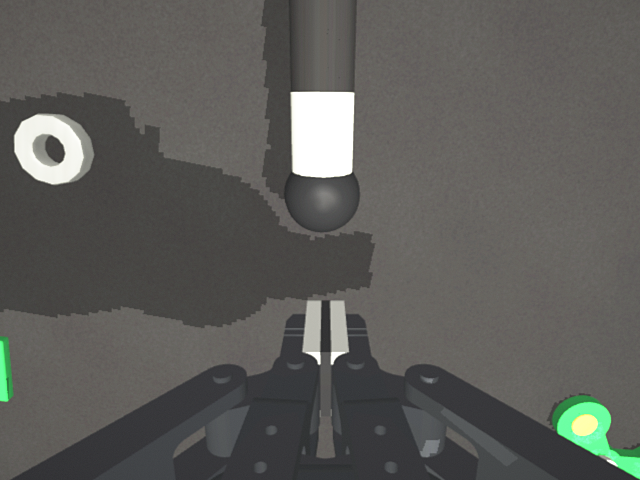

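```bash
python3 -m inch '[[[0.009,-0.0013,0.001],0,255],[[0.009,0,0],0,255],[[0,0,0],0,255],[[0,0,0],0,255]]' | head -2
python3 tail.py t2.png
python3 -m inch '[[[0.001,0,0],0,255],[[0,0,0],0,255]]'| head -2
python3 tail.py t3.png
python3 -m inch '[[[0.001,0,0],0,255],[[0,0,0],0,255]]'| head -2
python3 tail.py t4.png
```

```text
time: 28.8
ee_pos: [0.5283, 0.0093, 0.0339]
t 28.8 p [0.5283 0.0093 0.0339] yaw y-axis 11.25 z [ 0. -0. -1.] w 0.004 F [-0.5  0.5 -0.6] q [ 0.02  0.67 -0.17  2.16  0.33  0.34 -0.23]
[(154, 89), (155, 81), (234, -106), (235, -70), (351, 36), (364, -14), (457, -25), (458, -16)]
time: 29.1
ee_pos: [0.5281, 0.01, 0.0337]
t 29.1 p [0.5281 0.01   0.0337] yaw y-axis 11.2 z [-0. -0. -1.] w 0.005 F [1.  0.3 0.1] q [ 0.02  0.67 -0.17  2.16  0.33  0.34 -0.23]
[(156, 14), (157, 146), (236, -55), (237, -118), (351, 36), (363, -14), (457, -24), (458, -14)]
time: 29.4
ee_pos: [0.5279, 0.0112, 0.0338]
t 29.4 p [0.5279 0.0112 0.0338] yaw y-axis 11.22 z [-0.  0. -1.] w 0.001 F [ 1.1 -0.  -0.2] q [ 0.02  0.67 -0.17  2.16  0.33  0.33 -0.24]
[(161, 149), (239, -14), (240, -106), (241, -62), (351, 37), (363, -14), (457, -24), (458, -14)]
```

View pics/t4.png

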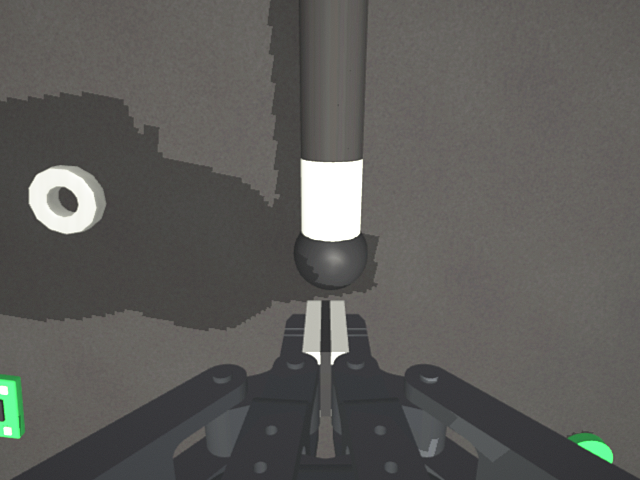

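```bash
for k in 1; do :; done; python3 -m inch '[[[0.0015,0,0],0,255],[[0,0,0],0,255]]'| head -2
python3 tail.py t5.png
python3 -m inch '[[[0.001,0,0],0,255],[[0,0,0],0,255]]'| head -2
python3 tail.py t6.png
python3 -m inch '[[[0.0007,0,0],0,255],[[0,0,0],0,255]]'| head -2
python3 tail.py t7.png
```

```text
time: 29.7
ee_pos: [0.5276, 0.0128, 0.0338]
t 29.7 p [0.5276 0.0128 0.0338] yaw y-axis 11.23 z [-0.  0. -1.] w 0.004 F [-0.4 -0.1  0.4] q [ 0.02  0.67 -0.17  2.16  0.33  0.33 -0.24]
[(166, 96), (167, 73), (244, -30), (245, -119), (246, -34), (293, 18), (351, 36), (457, -24)]
time: 30.0
ee_pos: [0.5274, 0.0137, 0.0338]
t 30.0 p [0.5274 0.0137 0.0338] yaw y-axis 11.23 z [-0.  0. -1.] w 0.002 F [-0.3 -0.6 -0.5] q [ 0.01  0.67 -0.17  2.16  0.33  0.33 -0.24]
[(169, 96), (170, 74), (247, -56), (248, -115), (296, 16), (351, 36), (457, -25), (458, -14)]
time: 30.3
ee_pos: [0.5273, 0.0143, 0.0338]
t 30.3 p [0.5273 0.0143 0.0338] yaw y-axis 11.22 z [ 0.  0. -1.] w -0.003 F [ 0.8  0.  -0.7] q [ 0.01  0.67 -0.17  2.16  0.33  0.33 -0.24]
[(171, 72), (172, 98), (249, -65), (250, -108), (297, 25), (298, 15), (351, 37), (457, -25)]
```

```bash
python3 -m inch '[[[0.0008,0,0],0,255],[[0,0,0],0,255]]'| head -2
python3 tail.py t8.png
python3 -m inch '[[[0.0008,0,0],0,255],[[0,0,0],0,255]]'| head -2
python3 tail.py t9.png
python3 - <<'E'
import cv2;im=cv2.imread('pics/t9.png');cv2.imwrite('pics/t9c.png',cv2.resize(im[220:340,270:380],None,fx=5,fy=5))
E
```

```text
time: 30.6
ee_pos: [0.5272, 0.0152, 0.0338]
t 30.6 p [0.5272 0.0152 0.0338] yaw y-axis 11.22 z [-0.  0. -1.] w 0.004 F [0.8 0.6 0.1] q [ 0.01  0.67 -0.17  2.16  0.33  0.33 -0.24]
[(174, 122), (175, 47), (251, -30), (252, -118), (253, -33), (300, 17), (351, 36), (457, -25)]
time: 30.9
ee_pos: [0.527, 0.0158, 0.0338]
t 30.9 p [0.527  0.0158 0.0338] yaw y-axis 11.22 z [-0. -0. -1.] w -0.003 F [-0.4 -0.1  0.6] q [ 0.01  0.67 -0.17  2.16  0.33  0.33 -0.24]
[(176, 95), (177, 74), (253, -37), (254, -119), (255, -26), (301, 16), (351, 37), (457, -25)]
```

View pics/t9c.png

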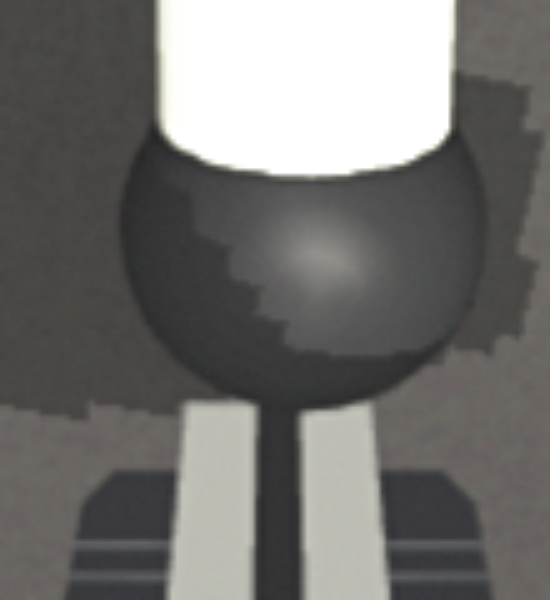

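```bash
python3 -m inch '[[[0.0008,0,0],0,255],[[0,0,0],0,255]]'| head -2
python3 tail.py t10.png
python3 -m inch '[[[0.0008,0,0],0,255],[[0,0,0],0,255]]'| head -2
python3 tail.py t11.png
```

```text
time: 31.2
ee_pos: [0.5269, 0.0162, 0.0338]
t 31.2 p [0.5269 0.0162 0.0338] yaw y-axis 11.2 z [-0. -0. -1.] w -0.003 F [ 0.  -0.6  0.9] q [ 0.01  0.67 -0.17  2.16  0.33  0.33 -0.24]
[(177, 142), (254, -79), (255, -96), (302, 17), (351, 37), (363, -14), (457, -24), (458, -15)]
time: 31.5
ee_pos: [0.5267, 0.0173, 0.0338]
t 31.5 p [0.5267 0.0173 0.0338] yaw y-axis 11.21 z [-0. -0. -1.] w -0.0 F [ 0.4 -2.1 -0.2] q [ 0.01  0.67 -0.17  2.16  0.33  0.33 -0.25]
[(177, 135), (178, 32), (254, -69), (255, -105), (302, 20), (351, 36), (457, -24), (458, -15)]
```

Contact made, and the tube is moving with the fingers (edge row frozen at about 177.6, force about 2 N, pushed about 1.1 mm). A final 0.3 mm, then back off and re-check.

```bash
python3 -m inch '[[[0.0003,0,0],0,255],[[0,0,0],0,255]]'| head -2
python3 -m inch '[[[-0.02,0,0],0,255],[[0,0,-0.05],0,255],[[0,0,-0.06],0,255],[[0.03,0,0],0,255],[[0.045,0,0],0,255],[[0,0,0],0,255],[[0,0,0],0,255],[[0,0,0],0,255]]'
python3 bt.py 0 -.128 .15
python3 - <<'E'
from h import *
a=np.radians(10.9);ax=np.array([np.cos(a),np.sin(a)]);ay=np.array([-np.sin(a),np.cos(a)]);b=np.array([.49458,.19323])
c=cam('wrist');crop(c,230,20,190,130,4.2,'pics/y1.png')
g=c['img'].astype(int)
col=g[:,321:328].mean(1);print([(i,col[i].round().astype(int).tolist()) for i in range(60,100)])
E
```

```text
time: 31.8
ee_pos: [0.5266, 0.0176, 0.0338]
time: 32.8
ee_pos: [0.516, 0.0706, 0.1435]
eef_rot: [-1.996, -2.426, 0.001]
contact_force: [0.4, 0.5, -1.2]
gripper_width: -0.002
t 32.8 p [0.516  0.0706 0.1435] yaw y-axis 11.12 z [-0.    -0.001 -1.   ] w -0.002 F [ 0.4  0.5 -1.2] q [-0.    0.48 -0.29  2.13  0.25  0.57 -0.28]
block xy now -0.0022 -0.1245
tool move [-0.0035  0.0022 -0.0065]
[(60, [150, 158, 153]), (61, [141, 150, 145]), (62, [135, 143, 138]), (63, [129, 136, 132]), (64, [117, 124, 120]), (65, [97, 103, 99]), (66, [72, 77, 74]), (67, [58, 62, 59]), (68, [51, 56, 55]), (69, [53, 56, 55]), (70, [109, 80, 55]), (71, [174, 109, 53]), (72, [186, 116, 54]), (73, [186, 116, 54]), (74, [187, 118, 54]), (75, [147, 92, 36]), (76, [85, 52, 30]), (77, [49, 36, 123]), (78, [31, 35, 229]), (79, [26, 36, 237]), (80, [26, 35, 233]), (81, [28, 36, 233]), (82, [27, 36, 232]), (83, [28, 37, 232]), (84, [27, 36, 232]), (85, [25, 34, 232]), (86, [17, 25, 233]), (87, [55, 63, 233]), (88, [187, 203, 222]), (89, [208, 224, 216]), (90, [204, 219, 217]), (91, [202, 217, 217]), (92, [202, 217, 217]), (93, [202, 218, 217]), (94, [202, 217, 217]), (95, [202, 218, 217]), (96, [202, 218, 217]), (97, [202, 218, 217]), (98, [202, 218, 217]), (99, [203, 218, 217])]
```

View pics/y1.png

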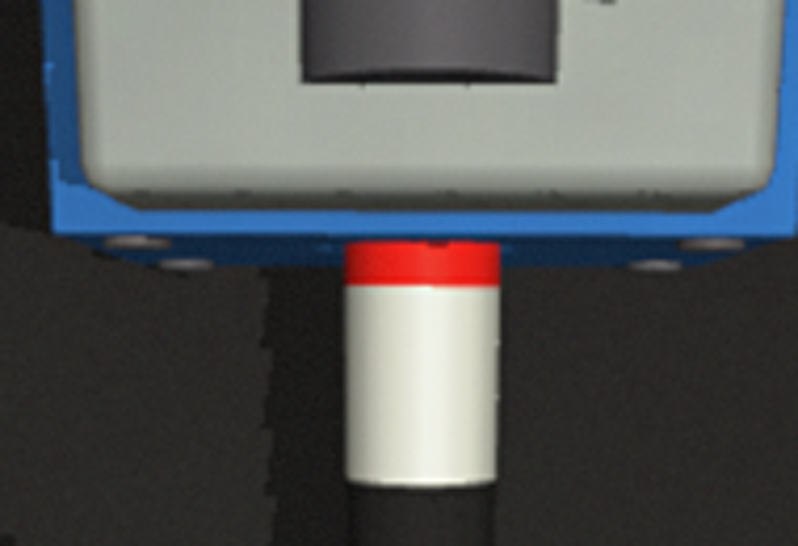

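The ring's full 6 mm is visible, right at the face with no white ahead of it. Final look after rising clear.

```bash
python3 -m inch '[[[0,0,-0.06],0,255],[[0,0,-0.06],0,255],[[0,0,0],0,255],[[0,0,0],0,255]]'
python3 - <<'E'
from h import *
c=cam('wrist');cv2.imwrite('pics/end1.png',c['img']);c=cam('scene');crop(c,200,130,200,150,4,'pics/end2.png')
E
```

```text
time: 33.35
ee_pos: [0.5156, 0.0706, 0.2634]
eef_rot: [-1.996, -2.426, 0.001]
contact_force: [-0.1, 0.6, -0.6]
gripper_width: -0.003
```

View pics/end1.png

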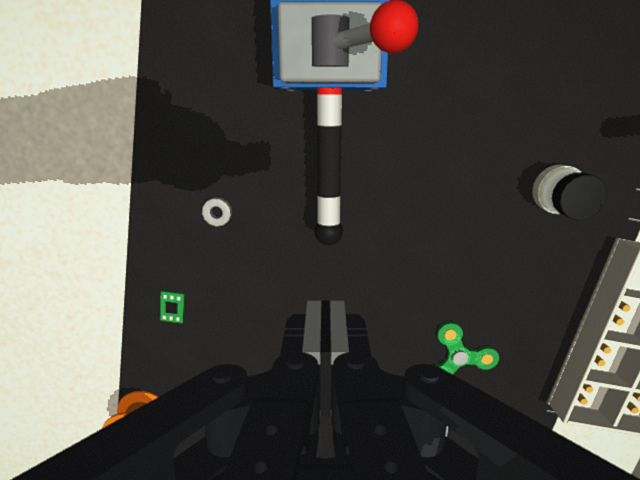

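View pics/end2.png

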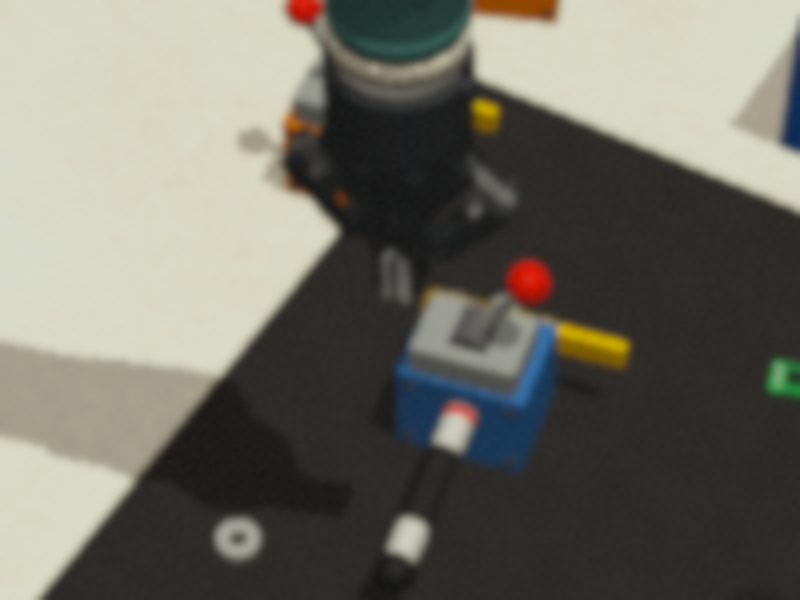

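The ring is at the face (330,90), the bracket is level past the block's side, the lever is over on the +x side, the other items in view (bearing, small board, spinner board, jar) look in place, and the hand touches nothing.

```bash
python3 -c "
from workcell import arm
print(arm.job_done())"
```

```text
the job is handed in; nothing more can be done
None
```

The job is done and handed in at about 33 s. The tube is in the blue holder's bore, the yellow bracket is fully down over its neck and the second bolt, and the clamp lever is thrown over to the +x side. The fingers pressed the bracket onto its stop at a top height of 0.060 m with 16 N. The lever met its stop at about 10 N.

- **Ring depth:** My check after throwing the lever showed about 1.3 mm of white ahead of the red ring. An earlier estimate from the nose had put the depth right to about 0.5 mm, so the two disagreed slightly. I nudged the tail forward about 1.4 mm with shut fingers. That nudge came after the bracket and clamp were already set.
- **Last checks:** The last close view showed the ring's full 6 mm right at the face with no white ahead of it. The bracket was level and the lever over. The bearing, a small board, the spinner board, the jar and the orange look-alikes appeared undisturbed as far as they were in view. I did not re-check the screwdriver or the reel in detail.

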